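Refit the coating-pan drive rings and test it

TASK

Put the washed rings back on the leaning post of the coating-pan drive: first the flanged hub with its wide flange downwards, then the plain sleeve on top of it, both slid fully home so that the hub lies flat on the drive's round seat and the sleeve flat on the hub. Only when both are home, press the drive's round test button fully down and let it come back up. Leave the other things on the counter where they are.

Things in the scene. Friction and masses are not known exactly. Their poses are not given: they have to be found in the camera images.
- drive: coating-pan drive, fixed to the counter: a white plinth 240 (x) x 270 (y) x 60 mm high with the leaning drive head and post on its middle and the test button on its top at the -y side. Origin: on the counter; the plinth spans x -120 to 120 and y -150 to 120 mm about it. x points to its back (away from the robot), z up.
- post: round steel post, 28 mm diameter, 130 mm long, fixed on the drive, leaning 30 degrees from vertical towards the drive's front (-x, towards the robot). Its last 5 mm narrow to 24 mm, flat end. Origin: centre of the seat face, an aluminium disc 100 mm wide, 125 mm above the counter; z along the post, out of the seat; y level. A 100 mm wide head joins seat and plinth.
- hub: flanged hub, aluminium, about 0.27 kg, loose, standing flange down on the counter: flange 90 mm diameter and 12 mm thick, on it a round neck 46 mm diameter up to 50 mm total height, bore 31 mm all through. Origin: centre of the flange's underside, z along the bore towards the neck.
- sleeve: plain sleeve, aluminium, about 0.19 kg, loose, standing on end on the counter: tube 46 mm outside diameter, 31 mm bore, 70 mm long, both ends alike. Origin: centre of its lower end, z along the bore.
- sleeve_center (a point): the middle of the sleeve, on its axis, 35 mm from either end. 85 mm along the post from the seat when the sleeve is home on the hub.
- test_button (a joint): travel of the spring test button in m: 0 is up, 0.008 fully down; it moves straight down, takes about 6 N and springs back.
- test_button_top (a point): centre of the top face of the test button, a steel push button 38 mm in diameter standing 14 mm out of a black round housing of 54 mm diameter, on the plinth's top; moves with the button.
- jar: bystander: closed jar, 72 mm diameter, 120 mm high; origin under its centre.
- cup: bystander: steel cup, 80 mm diameter at the rim, 100 mm high; origin under its centre.
- spatula: bystander: spatula lying flat, along its x; origin under its middle.
- scraper: bystander: bench scraper, 110 x 130 x 22 mm, lying flat; origin under its middle.
- block_tan: bystander: tan fudge block 70 x 55 x 45 mm; origin under its centre.
- block_dark: bystander: dark fudge block 70 x 55 x 45 mm; origin under its centre.
Mind the look-alikes: they are no part of the job. What is shaped like the hub but green is not meant. Leave any blue look-alike of the sleeve alone.

How it is judged:
By the outcome, as a careful person would: the job done as asked, in the order asked, and still so for the second after the job is handed in, with the robot touching nothing.
It also fails if it takes over 67 s, if anything falls off the work surface, if the arm or the gripper's body presses on something with over 40 N, if the wrist force passes 120 N, or if a joint passes its speed limit or range.

ROBOT

A 6-joint arm with a two-finger parallel gripper is mounted at the origin on the work surface. World frame = base frame: x ahead of the robot, y to its left, z up, the work surface at z = 0. Lengths are in m, angles in rad, forces in N, time in s.
With the tool pointing down it reaches from about 0.375 to 0.9 m from the base axis. Payload 3.1 kg.
Tool frame: the origin (TCP) lies at the very end of the fingers, on their centre line; the grasp point (between the pads) lies 19 mm behind it; z points along the fingers, y is the line along which they close (so a half turn about z gives the same grasp; the last joint's range is limited). The gripper opens to 87 mm and grips with 3 to 60 N. Pads are 19 mm wide; open, the fingers measure 117 mm over their backs; the gripper's body (75 mm by 190 mm) begins 51 mm behind the grasp point.
Start: joints at [-1.399, 0.527, 1.433, -0, 1.181, -0.178], TCP at [0.214, -0.587, 0.186] pointing down, gripper open.
Joint ranges: [-3.08, 3.08], [-0.75, 2.2], [0.22, 2.44], [-1.43, 4.57], [0, 2.65], [-2.85, 2.85]. Speed limits (rad/s): [2.79, 2.79, 3.14, 3.14, 3.14, 3.14].

INTERFACE

Orientations are given as a unit quaternion [x, y, z, w].
In Python, from rig import status, viewer, robot gives the robot as it stands.
- The arm moves only by the tool arm_command, never from a script. Its arguments are lists of equal length, an entry for each row: "delta_rot": the turn, a rotation vector about the tool's x, y, z in degrees, a list of three; "delta_pos": the shift along the tool's x, y, z in m, a list of three; "gripper": the closure, from -1 (fully open) to 1 (shut). In form: {"delta_rot": [[rx, ry, rz], ...], "delta_pos": [[dx, dy, dz], ...], "gripper": [gripper, ...]}. A call has 1 to 12 rows; each row is the pose to reach, as a shift and turn from the pose commanded when the call began, along the tool's axes at that moment; what a row does not reach only later rows make up. A row lasts 1/12 s, in which the tool goes at most 41.7 mm and 7.16 degrees, less where a joint would pass 70% of its speed; a pose out of reach is approached as far as the arm can. A call with a gripper value outside its range is refused whole. The fingers move at their own pace and stop on an object; "grip_force" is the grip in N (left out, the last holds). Time passes only in rows, so rows that repeat a pose let the fingers close. It gives the time, the measured TCP pose, the force, the opening and the grip force at its end, in the units of the state.
- status.get_obs(): the state, without advancing time (a new reading comes with each control period).
- viewer.camera(name): name is "scene" or "top"; returns a dict with "pixels" (384x512x3 uint8, blue, green, red), "fx", "fy", "cx", "cy" (pixels), "pose" (4x4, takes a point from camera to world coordinates). Camera axes: x right, y down, z forward; pixel columns grow to the right and rows downward; lengths in m; the calibration is good to about 2 mm. A picture is of the moment at which its call begins. There is no depth.
- robot.hand_in(): hands the job in; it is judged then, once.
The state is a dict: "time": time; "q": joint angles; "joint_velocities": joint speeds; "joint_torque": joint torques, N m; "position": TCP position; "tool_rot": TCP orientation; "ft_force": force on the tool from outside, world axes, zero at the start; "moment": the same for the moment, N m; "grip_width": finger opening in m; "grip_force": force on a finger pad.
Only numpy, scipy, OpenCV 4.12 (cv2) and the standard library are available. Lean on these libraries where they do the work, as an engineer would, in place of code of your own. Each camera call takes 0.05 s, during which the arm holds its last target. There are 200 camera calls.

## Working session

There is one attempt and no reset: what is moved stays moved. The work goes in short steps, Python scripts to look and compute and a tool call to move; the robot and the scene stay as the last step left them, time stands still between calls to the robot, and variables do not carry over. Pictures are saved under pics/ and viewed, at most 10 in all, crops included, and the job is handed in when it is done.

Besides the shell and the picture viewer there is one more tool, called after "Emit:" by a JSON object that holds its "api" and its "payload", one argument or row to a line. arm_command: Moves the arm, as the interface text tells. Its arguments: {"type":"object","properties":{"delta_rot":{"type":"array","items":{"type":"array","items":{"type":"number"}}},"delta_pos":{"type":"array","items":{"type":"array","items":{"type":"number"}}},"gripper":{"type":"array","items":{"type":"number"}},"grip_force":{"type":"number"}},"required":["delta_rot","delta_pos","gripper"]}

```bash
mkdir -p pics; ls; python3 - <<'E'
from rig import status, viewer
import cv2,numpy as np
for n in("scene","top"):
    c=viewer.camera(n); cv2.imwrite(f"pics/{n}0.png",c["pixels"]); print(n,c["fx"],c["fy"],c["cx"],c["cy"],np.round(c["pose"],4).tolist())
a=[cv2.imread(f"pics/{n}0.png") for n in("scene","top")]
cv2.imwrite("pics/both.png",cv2.resize(np.vstack(a),None,fx=.78,fy=.78))
print(status.get_obs())
E
```

```text
pics
scene 370.0340123057982 370.0340123057982 250.22802784886272 194.0803650902691 [[-0.7171, 0.564, -0.4094, 0.88], [0.697, 0.5814, -0.4198, 0.4292], [0.0013, -0.5864, -0.81, 0.9243], [0.0, 0.0, 0.0, 1.0]]
top 434.5544719561356 434.5544719561356 253.8861182620492 187.01484784960834 [[0.0278, -0.9848, 0.1716, 0.2357], [-0.9996, -0.0268, 0.0083, 0.0036], [-0.0036, -0.1718, -0.9851, 1.486], [0.0, 0.0, 0.0, 1.0]]
{'time': 0.1, 'q': array([-1.39952599e+00,  5.28370374e-01,  1.43376798e+00, -7.93129452e-07,
        1.18142354e+00, -1.78490648e-01]), 'joint_velocities': array([ 1.25667427e-03, -3.43498573e-03, -2.38526007e-03,  7.59112917e-05,
        1.11978923e-03, -1.23233719e-04]), 'joint_torque': array([-5.34977971e-04, -4.40985882e+01, -1.77151126e+01,  6.35293638e-02,
        5.34009864e-02, -4.10544021e-05]), 'position': array([ 0.21407668, -0.58641263,  0.18527328]), 'tool_rot': array([ 9.84746836e-01,  1.73990517e-01,  3.18789287e-06, -9.84614310e-04]), 'ft_force': array([-0.51174464, -0.18048652,  0.76634806]), 'moment': array([0.06097645, 0.00442495, 0.01367106]), 'grip_force': 0.0, 'grip_width': 0.08698096829686625}
```

View pics/top0.png

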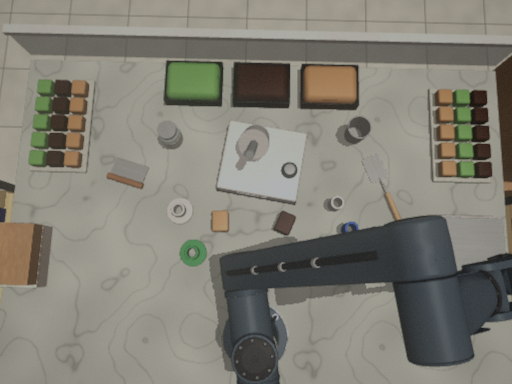

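View pics/scene0.png

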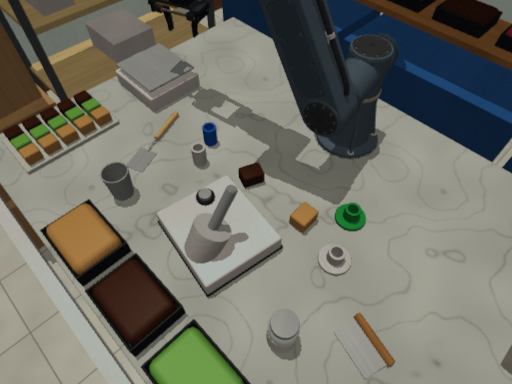

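The top view shows the aluminium hub at (179,211) and its green look-alike at (193,253). The aluminium sleeve is at (336,203) and its blue look-alike at (350,229). The drive is around (263,160) with its button at (289,170). In the scene view the hub is at (335,258), the sleeve at (199,153) and the post tip near (230,192). I choose the grey hub and the grey sleeve, and check both in a close crop.

```bash
cat > h.py <<'E'
from rig import status, viewer
import cv2,numpy as np
def cam(n): return viewer.camera(n)
def ray(c,u,v):
    d=np.array([(u-c["cx"])/c["fx"],(v-c["cy"])/c["fy"],1.]); P=np.array(c["pose"]); return P[:3,3],P[:3,:3]@d
def onz(c,u,v,z):
    o,d=ray(c,u,v); return o+d*(z-o[2])/d[2]
def proj(c,p):
    P=np.array(c["pose"]); q=P[:3,:3].T@(np.asarray(p)-P[:3,3]); return np.array([c["fx"]*q[0]/q[2]+c["cx"],c["fy"]*q[1]/q[2]+c["cy"]])
def tri(rays):
    A=0;b=0
    for o,d in rays:
        d=d/np.linalg.norm(d);M=np.eye(3)-np.outer(d,d);A=A+M;b=b+M@o
    return np.linalg.solve(A,b)
E
python3 - <<'E'
import cv2,numpy as np
t=cv2.imread("pics/top0.png");s=cv2.imread("pics/scene0.png")
def cr(i,u,v,w,h,k): return cv2.resize(i[v:v+h,u:u+w],(w*k,h*k),interpolation=cv2.INTER_CUBIC)
A=cr(t,210,115,100,100,4);B=cr(s,150,170,140,125,3)[:375]
C=cr(t,150,190,65,50,4);D=cr(t,315,185,50,50,4);E=cr(s,310,235,50,50,4);F=cr(s,180,120,40,50,4)
o=np.zeros((600,800,3),np.uint8)
o[:400,:400]=A;o[:375,400:800]=B[:,:400]
x=0
for i in(C[:,:240],D[:,:190],E,F): o[400:600,x:x+i.shape[1]]=i; x+=i.shape[1]
cv2.imwrite("pics/crop1.png",o)
E
```

```text
(no output)
```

View pics/crop1.png

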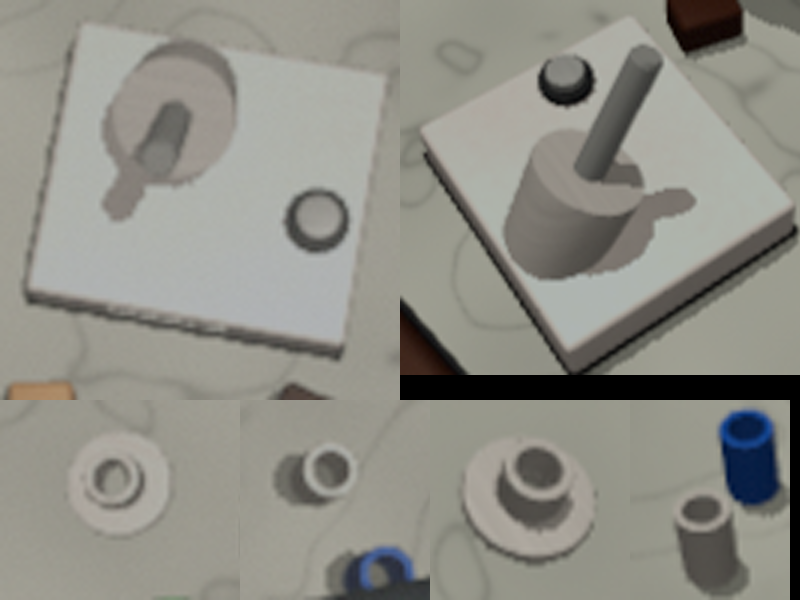

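The crop confirms both choices: the grey hub has its flange down and the grey sleeve stands on end. In the upscaled top view the post tip is at about (160,157) and the button at (319,215). Next I measure them.

```bash
python3 - <<'E'
from h import *
t=cam("top");s=cam("scene")
I=t["pixels"].astype(int)
f=lambda x,y,u0,v0,k:((x+.5)/k-.5+u0,(y+.5)/k-.5+v0)
P={"hubtop":(f(113,82,150,190,4),f(109,71,310,235,4),.05),
"sleevetop":(f(91,70,315,185,4),f(74,112,180,120,4),.07),
"posttip":(f(160,157,210,115,4),f(247,57,150,170,3),.125+.13*np.cos(np.pi/6)),
"button":(f(319,213,210,115,4),f(167,70,150,170,3),.074+.0)}
for k,(a,b,z) in P.items():
    print(k,np.round(a,1),np.round(b,1),"tri",tri([ray(t,*a),ray(s,*b)]).round(4),"top@z",onz(t,*a,z).round(4),"scene@z",onz(s,*b,z).round(4))
print("px plinth",I[180,240],I[150,222],"counter",I[190,210],I[170,320])
f2=lambda x,y:f(x,y,210,115,4)
for x,y in((80,25),(385,75),(342,346),(28,290)): print(onz(t,*f2(x,y),.06).round(4))
g=lambda x,y:f(x-400,y,150,170,3)
for x,y in((421,131),(630,16),(795,207),(571,350)): print(onz(s,*g(x,y),.06).round(4))
# plinth edges by mask, blueish-white top face
for n,c,seed in(("top",t,(240,180)),("scene",s,(190,215))):
    im=c["pixels"].copy();m=np.zeros((386,514),np.uint8)
    cv2.floodFill(im,m,seed,0,(4,)*3,(4,)*3,4|cv2.FLOODFILL_MASK_ONLY|(255<<8))
    h=cv2.convexHull(cv2.findContours(m[1:-1,1:-1],0,1)[0][0] if 0 else np.argwhere(m[1:-1,1:-1])[:,::-1].astype(np.int32).copy())[:,0]
    w=np.array([onz(c,u,v,.06)[:2] for u,v in h],np.float32)
    print(n,(m>0).sum(),cv2.minAreaRect(w),cv2.boxPoints(cv2.minAreaRect(w)).round(3).tolist())
E
```

```text
hubtop [177.9 210.1] [336.9 252.4] tri [0.402  0.2678 0.0417] top@z [0.4011 0.2663 0.05  ] scene@z [0.4066 0.2693 0.05  ]
sleevetop [337.4 202.1] [198.1 147.6] tri [ 0.4392 -0.2597  0.0669] top@z [ 0.4395 -0.26    0.07  ] scene@z [ 0.4401 -0.2562  0.07  ]
posttip [249.6 153.9] [232.  188.7] tri [0.552  0.0305 0.2354] top@z [0.5523 0.0296 0.2376] scene@z [0.5524 0.0328 0.2376]
button [289.4 167.9] [205.3 193. ] tri [ 0.5452 -0.0978  0.0857] top@z [ 0.5495 -0.1005  0.074 ] scene@z [ 0.5392 -0.1031  0.074 ]
px plinth [175 178 175] [126 135 137] counter [145 156 158] [142 153 154]
[0.7116 0.1051 0.06  ]
[ 0.6742 -0.156   0.06  ]
[ 0.4405 -0.1221  0.06  ]
[0.4804 0.1398 0.06  ]
[ 0.6757 -0.1524  0.06  ]
[ 0.4453 -0.1192  0.06  ]
[0.4857 0.1434 0.06  ]
[0.7134 0.1066 0.06  ]
top 5615 ((0.57856684923172, -0.00908409059047699), (0.2621515989303589, 0.23249250650405884), 81.25101470947266) [[0.4440000057220459, -0.12099999934434891], [0.6740000247955322, -0.15600000321865082], [0.7129999995231628, 0.10300000011920929], [0.48399999737739563, 0.1379999965429306]]
scene 3307 ((0.5701628923416138, -0.06558673828840256), (0.14352737367153168, 0.22976462543010712), 81.3639907836914) [[0.44600000977516174, -0.11900000274181366], [0.6729999780654907, -0.15399999916553497], [0.6949999928474426, -0.012000000104308128], [0.46700000762939453, 0.023000000044703484]]
```

```bash
cat >> h.py <<'E'
from scipy.spatial.transform import Rotation as Ro
def R(yaw,tilt):
    c,s=np.cos(np.radians(yaw)),np.sin(np.radians(yaw));a=np.radians(tilt)
    z=np.array([np.sin(a)*c,np.sin(a)*s,-np.cos(a)]);y=np.array([s,-c,0]);return np.c_[np.cross(y,z),y,z]
def go(*ts):
    o=status.get_obs();R0=Ro.from_quat(o["tool_rot"]).as_matrix();p=o["position"]
    print("t",round(o["time"],2),p.round(4),"tilt/z",R0[:,2].round(3),"f",o["ft_force"].round(1),"w",round(o["grip_width"],4))
    for pos,yaw,tilt in ts:
        print("rot",np.degrees(Ro.from_matrix(R0.T@R(yaw,tilt)).as_rotvec()).round(1).tolist(),"pos",(R0.T@(np.array(pos)-p)).round(4).tolist())
E
python3 - <<'E'
from h import *
c=cam("top");s=cam("scene")
f=lambda x,y,u0,v0,k:((x+.5)/k-.5+u0,(y+.5)/k-.5+v0)
print("flange",onz(c,*f(118.5,84,150,190,4),.012),onz(s,*f(99.5,99,310,235,4),.010))
t,yw=np.array([.5523,.0312,.2376]),np.radians(-8.65)
a=np.array([-.5*np.cos(yw),-.5*np.sin(yw),.866]);b=t-.13*a;print("base",b)
I=cv2.resize(c["pixels"][115:215,210:310],None,fx=4,fy=4,interpolation=2);J=cv2.resize(s["pixels"][170:295,150:290],None,fx=3,fy=3,interpolation=2)
n=np.cross(a,[0,1,0]);n/=np.linalg.norm(n);m=np.cross(a,n)
for im,cc,u0,v0,k in((I,c,210,115,4),(J,s,150,170,3)):
    for o,r in((b,.05),(b,.014),(t,.012)):
        q=np.array([(proj(cc,o+r*(np.cos(w)*n+np.sin(w)*m))-[u0,v0]+.5)*k for w in np.linspace(0,6.28,60)]).astype(np.int32)
        cv2.polylines(im,[q],True,(0,0,255),1)
o=np.zeros((400,820,3),np.uint8);o[:400,:400]=I;o[:375,400:820]=J;cv2.imwrite("pics/ov.png",o[:,:800])
go(([.3,-.4,.25],0,0),([.42,-.2,.25],-8.65,0),([.41,.05,.25],-8.65,0),([.404,.268,.17],-8.65,0))
E
```

```text
flange [0.40385634 0.26847172 0.012     ] [0.40620487 0.270519   0.01      ]
base [0.61656066 0.02142412 0.12502   ]
t 0.3 [ 0.2142 -0.5869  0.1858] tilt/z [-0.     0.001 -1.   ] f [-0.   0.3  0.5] w 0.0868
rot [-0.0, 0.0, 20.0] pos [0.1447, -0.1462, -0.0641]
rot [-0.0, 0.0, 28.7] pos [0.326, -0.2929, -0.064]
rot [-0.0, 0.0, 28.7] pos [0.4023, -0.5312, -0.0638]
rot [-0.0, 0.0, 28.7] pos [0.4713, -0.738, 0.0164]
```

View pics/ov.png

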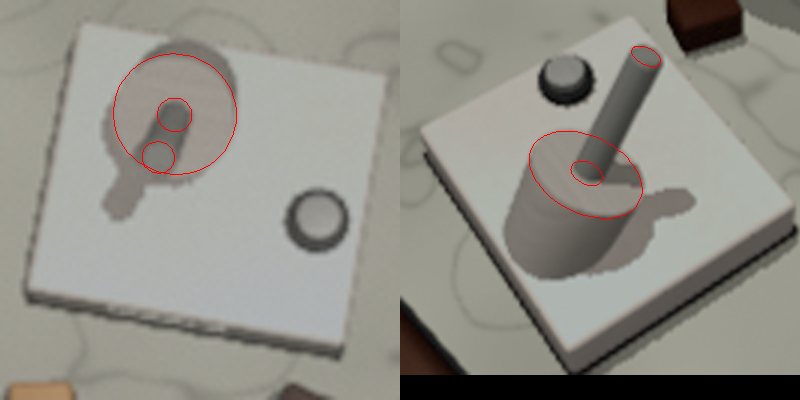

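The overlay fits the seat rim and the tip in both views, with the tip at (158,157) in the top crop and (646,57) in the scene crop, so the post pose is good. Now I move over to the hub.

Emit:
{"api": "arm_command", "payload": {
  "delta_rot": [
    [0,0,7],
    [0,0,14],
    [0,0,21],
    [0,0,28.7],
    [0,0,28.7],
    [0,0,28.7],
    [0,0,28.7],
    [0,0,28.7],
    [0,0,28.7],
    [0,0,28.7],
    [0,0,28.7],
    [0,0,28.7]
  ],
  "delta_pos": [
    [0.028,-0.025,-0.02],
    [0.056,-0.05,-0.04],
    [0.084,-0.075,-0.06],
    [0.11,-0.1,-0.064],
    [0.138,-0.125,-0.064],
    [0.166,-0.15,-0.064],
    [0.194,-0.175,-0.064],
    [0.222,-0.2,-0.064],
    [0.25,-0.225,-0.064],
    [0.278,-0.25,-0.064],
    [0.306,-0.275,-0.064],
    [0.326,-0.293,-0.064]
  ],
  "gripper": [-1,-1,-1,-1,-1,-1,-1,-1,-1,-1,-1,-1]
}}

```text
time: 1.3
position: [0.4207, -0.1972, 0.2503]
tool_rot: [0.997, -0.075, 0.0, -0.0]
ft_force: [0.2, -0.5, 0.0]
grip_width: 0.087
grip_force: 0.0
```

```bash
python3 -c "
from h import *
go(([.41,.05,.25],-8.65,0),([.405,.269,.17],-8.65,0),([.405,.269,.08],-8.65,0))"
```

```text
t 1.3 [ 0.4207 -0.1972  0.2503] tilt/z [ 0.     0.001 -1.   ] f [ 0.2 -0.5  0. ] w 0.087
rot [-0.0, -0.0, 0.1] pos [-0.0475, -0.2429, 0.0005]
rot [-0.0, -0.0, 0.1] pos [-0.0852, -0.4586, 0.0807]
rot [-0.0, -0.0, 0.1] pos [-0.0852, -0.4585, 0.1707]
```

Emit:
{"api": "arm_command", "payload": {
  "delta_rot": [
    [0,0,0],
    [0,0,0],
    [0,0,0],
    [0,0,0],
    [0,0,0],
    [0,0,0],
    [0,0,0],
    [0,0,0],
    [0,0,0],
    [0,0,0],
    [0,0,0],
    [0,0,0]
  ],
  "delta_pos": [
    [-0.008,-0.04,0],
    [-0.016,-0.08,0],
    [-0.024,-0.12,0],
    [-0.032,-0.16,0],
    [-0.04,-0.2,0],
    [-0.048,-0.24,0],
    [-0.055,-0.28,0.01],
    [-0.062,-0.32,0.02],
    [-0.069,-0.36,0.04],
    [-0.076,-0.4,0.06],
    [-0.083,-0.438,0.08],
    [-0.085,-0.4585,0.09]
  ],
  "gripper": [-1,-1,-1,-1,-1,-1,-1,-1,-1,-1,-1,-1]
}}

```text
time: 2.3
position: [0.4038, 0.2684, 0.159]
tool_rot: [0.997, -0.075, -0.0, -0.0]
ft_force: [0.5, 0.2, -0.6]
grip_width: 0.0869
grip_force: 0.0
```

```bash
python3 - <<'E'
from h import *
go(([.405,.269,.08],-8.65,0),([.405,.269,.020],-8.65,0))
s=cam("scene");t=cam("top")
cv2.imwrite("pics/c2.png",np.hstack([cv2.resize(s["pixels"][190:310,270:400],(390,360)),cv2.resize(t["pixels"][160:280,120:250],(390,360))]))
E
```

```text
t 2.3 [0.4038 0.2684 0.159 ] tilt/z [-0.001  0.    -1.   ] f [ 0.5  0.2 -0.6] w 0.0869
rot [-0.0, 0.1, 0.1] pos [0.0012, -0.0008, 0.079]
rot [-0.0, 0.1, 0.1] pos [0.0013, -0.0008, 0.139]
```

View pics/c2.png

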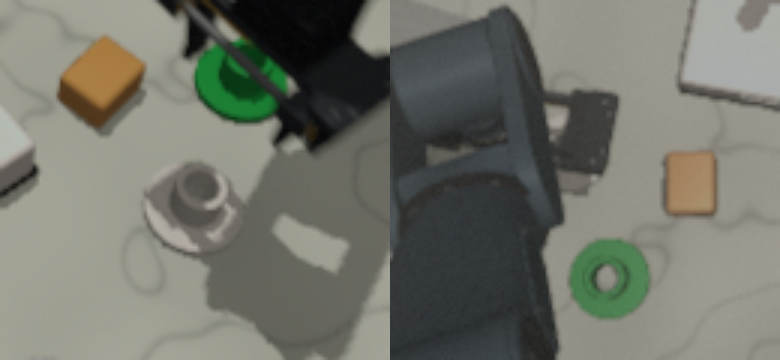

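The scene crop shows the hub at (195,200), still standing, with the gripper above it (the offset is parallax) and the path clear. I descend and grip.

Emit:
{"api": "arm_command", "payload": {
  "delta_rot": [
    [0,0,0],
    [0,0,0],
    [0,0,0],
    [0,0,0],
    [0,0,0],
    [0,0,0],
    [0,0,0],
    [0,0,0],
    [0,0,0],
    [0,0,0],
    [0,0,0],
    [0,0,0]
  ],
  "delta_pos": [
    [0.001,-0.001,0.03],
    [0.001,-0.001,0.06],
    [0.001,-0.001,0.085],
    [0.001,-0.001,0.1],
    [0.001,-0.001,0.12],
    [0.001,-0.001,0.132],
    [0.001,-0.001,0.139],
    [0.001,-0.001,0.139],
    [0.001,-0.001,0.139],
    [0.001,-0.001,0.139],
    [0.001,-0.001,0.139],
    [0.001,-0.001,0.139]
  ],
  "gripper": [-1,-1,-1,-1,-1,-1,-1,-1,1,1,1,1],
  "grip_force": 35
}}

```text
time: 3.4
position: [0.4069, 0.267, 0.022]
tool_rot: [0.997, -0.075, 0.001, -0.0]
ft_force: [-0.5, -0.1, -0.1]
grip_width: 0.0685
grip_force: 0.0
```

Emit:
{"api": "arm_command", "payload": {
  "delta_rot": [
    [0,0,0],
    [0,0,0],
    [0,0,0],
    [0,0,0]
  ],
  "delta_pos": [
    [0,0,0],
    [0,0,0],
    [0,0,0],
    [0,0,0]
  ],
  "gripper": [1,1,1,1]
}}

```text
time: 3.73
position: [0.4062, 0.2668, 0.0213]
tool_rot: [0.997, -0.075, 0.0, -0.0]
ft_force: [-0.3, -1.0, -0.5]
grip_width: 0.0416
grip_force: 0.0
```

Emit:
{"api": "arm_command", "payload": {
  "delta_rot": [
    [0,0,0],
    [0,0,0]
  ],
  "delta_pos": [
    [0,0,0],
    [0,0,0]
  ],
  "gripper": [1,1]
}}

```text
time: 3.9
position: [0.4062, 0.2668, 0.0211]
tool_rot: [0.997, -0.075, -0.0, 0.0]
ft_force: [-0.0, 0.5, 0.2]
grip_width: 0.0285
grip_force: 0.0
```

```bash
python3 - <<'E'
from h import *
go()
s=cam("scene")
cv2.imwrite("pics/c3.png",cv2.resize(s["pixels"][190:310,270:400],None,fx=4,fy=4))
E
```

```text
t 3.9 [0.4062 0.2668 0.0211] tilt/z [-0. -0. -1.] f [-0.   0.5  0.2] w 0.0285
```

View pics/c3.png

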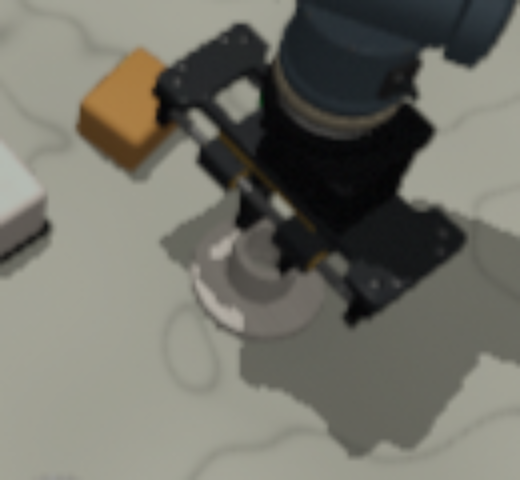

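```bash
python3 - <<'E'
from h import *
s=cam("scene")
R0=R(-8.65,0)
p=status.get_obs()["position"]
f=lambda p:((proj(s,p)-[270,190]+.5)*4).round(0)
for n,x in(("tcp",p),("fL",p+R0[:,1]*.014),("fR",p-R0[:,1]*.014),("tcp+30mm",p+[0,0,.03]),("palm",p+[0,0,.07])): print(n,f(x))
g=cv2.cvtColor(s["pixels"],6)[235:270,322:350]
print("\n".join(" ".join(f"{v:3d}" for v in r) for r in g))
E
```

```text
tcp [259. 268.]
fL [244. 253.]
fR [273. 284.]
tcp+30mm [267. 248.]
palm [279. 219.]
150 116  55  15  15  19  38  58  74  90  54  15   5  18  34  34  18  13   8   7   7   8   8   4   8   6   8   7
157 151 116  55  17  24  45  60  72 102  88  30  14  10  23  39  33  19  14   9   7   5   6   6   8   8   8   6
157 157 150 113  33  27  48  60  59  76  92  45  32  20  20  26  40  37  18  14   9   9   7   8   9   6   7   8
157 157 157 143  72  51  75  84  62  43  46  50  47  34  21  16  45  72  38  18  15  12   8   6  11   8   7   6
156 156 152 130  97  87 100  95  62  23  37  46  50  47  31  16  76 123  90  38  20  17  15   7   8   9   6   7
157 152 130 102 102 101 102  94  56   8  22  37  47  49  45  34  98 153 135  90  32  16  17  11  11  10   8   9
139 130 102 102 101 101 101  93  54   6   8  23  37  46  49  49  93 148 152 134  87  30  16  16  14  10   8  10
101 102 101 102 101 101 102  92  44   8  11  15  24  37  46  51  71 119 148 148 109  39  29  16  17  12  10   8
101 101 101 101 101 101 101  86  22  11  11  13  13  25  38  47  50  72 115 123  73  32  39  28  16  16  13   9
102 101 
[... 2203 characters left out ...]
 109 109 107 109 108 108 108
175 160 107 108 109 110 111 109  97  89  83  81  80  81  82  81  83  89  96 104 109 109 109 108 108 108 107 108
174 168 136 108 109 109 111 112 110 105  97  94  90  86  86  93  97 104 110 110 110 109 110 108 108 108 108 106
167 175 167 142 133 108 110 111 112 112 110 108 105 101 100 107 111 110 111 111 111 109 109 109 108 108 108 104
142 167 175 172 163 142 143 136 111 113 111 110 109 110 110 109 110 110 110 110 111 110 108 109 109 108 106  99
100 141 167 174 171 169 171 164 137 112 112 111 109 111 110 109 110 111 109 110 111 111 110 109 109 108 100  92
114  99 140 167 174 169 170 171 161 111 113 112 110 110 110 110 109 110 111 111 110 111 111 109 108 103  94  95
```

The fingers closed to 28 mm without contact. In the image the tips, at about (246,230) and (282,266), cover the neck rim, so they look roughly 30 mm higher than reported. I open and check with projected marks.

Emit:
{"api": "arm_command", "payload": {
  "delta_rot": [
    [0,0,0],
    [0,0,0],
    [0,0,0],
    [0,0,0],
    [0,0,0],
    [0,0,0],
    [0,0,0],
    [0,0,0],
    [0,0,0]
  ],
  "delta_pos": [
    [0,0,0],
    [0,0,0],
    [0,0,0],
    [0,0,0],
    [0,0,0],
    [0,0,0],
    [0,0,0],
    [0,0,0],
    [0,0,0]
  ],
  "gripper": [-1,-1,-1,-1,-1,-1,-1,-1,-1]
}}

```text
time: 4.75
position: [0.4062, 0.2668, 0.0212]
tool_rot: [0.997, -0.075, -0.0, -0.0]
ft_force: [0.0, 1.2, -0.7]
grip_width: 0.0724
grip_force: 0.0
```

```bash
python3 - <<'E'
from h import *
go()
s=cam("scene"); o=status.get_obs(); p=o["position"]; R0=R(-8.65,0)
k=6;im=cv2.resize(s["pixels"][200:290,285:395],None,fx=k,fy=k,interpolation=2)
for dz,col in((0,(0,0,255)),(.03,(0,255,255))):
    for sg in(1,-1):
        for x in(-.0095,.0095):
            q=p+R0[:,1]*sg*o["grip_width"]/2+R0[:,0]*x+[0,0,dz]; u=((proj(s,q)-[285,200]+.5)*k).astype(int); cv2.circle(im,tuple(map(int,u)),3,col,-1)
cv2.imwrite("pics/c4.png",im)
E
```

```text
t 4.75 [0.4062 0.2668 0.0212] tilt/z [-0.  0. -1.] f [ 0.   1.2 -0.7] w 0.0724
```

View pics/c4.png

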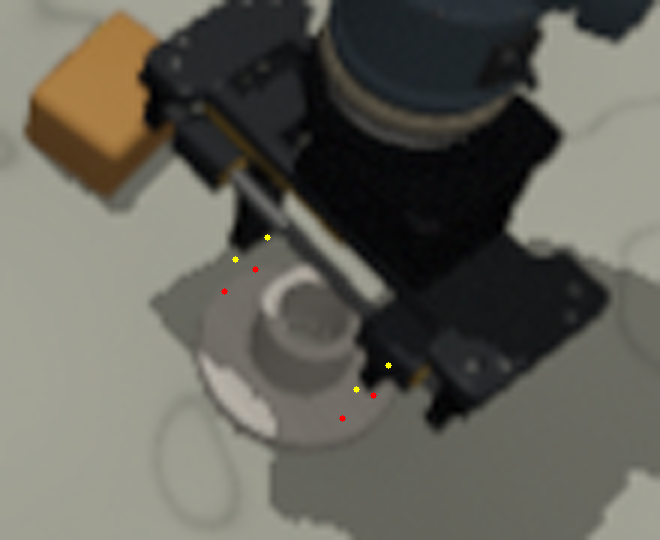

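The open fingertips sit near the +30 mm marks, at about (240,245) and (370,385) in the crop, and not at the reported height. So the real tip height appears to be about 50 mm. I descend in small guarded steps and watch the force.

Emit:
{"api": "arm_command", "payload": {
  "delta_rot": [
    [0,0,0],
    [0,0,0],
    [0,0,0],
    [0,0,0]
  ],
  "delta_pos": [
    [0,0,0.002],
    [0,0,0.004],
    [0,0,0.006],
    [0,0,0.006]
  ],
  "gripper": [-1,-1,-1,-1]
}}

```text
time: 5.13
position: [0.4059, 0.2666, 0.0147]
tool_rot: [0.997, -0.075, -0.0, 0.0]
ft_force: [-0.4, 0.7, -0.4]
grip_width: 0.0866
grip_force: 0.0
```

Emit:
{"api": "arm_command", "payload": {
  "delta_rot": [
    [0,0,0],
    [0,0,0],
    [0,0,0]
  ],
  "delta_pos": [
    [0,0,0.001],
    [0,0,0.003],
    [0,0,0.003]
  ],
  "gripper": [-1,-1,-1]
}}

```text
time: 5.38
position: [0.406, 0.2667, 0.0118]
tool_rot: [0.997, -0.075, -0.0, 0.0]
ft_force: [-0.3, -0.2, 0.4]
grip_width: 0.0869
grip_force: 0.0
```

Emit:
{"api": "arm_command", "payload": {
  "delta_rot": [
    [0,0,0],
    [0,0,0],
    [0,0,0]
  ],
  "delta_pos": [
    [0,0,0.002],
    [0,0,0.004],
    [0,0,0.004]
  ],
  "gripper": [-1,-1,-1]
}}

```text
time: 5.63
position: [0.406, 0.2667, 0.0078]
tool_rot: [0.997, -0.076, -0.0, 0.0]
ft_force: [0.9, -0.3, 0.6]
grip_width: 0.0869
grip_force: 0.0
```

Emit:
{"api": "arm_command", "payload": {
  "delta_rot": [
    [0,0,0],
    [0,0,0],
    [0,0,0],
    [0,0,0]
  ],
  "delta_pos": [
    [0,0,0.002],
    [0,0,0.004],
    [0,0,0.006],
    [0,0,0.006]
  ],
  "gripper": [-1,-1,-1,-1]
}}

```text
time: 5.97
position: [0.406, 0.2667, 0.0018]
tool_rot: [0.997, -0.076, -0.0, 0.0]
ft_force: [0.2, 0.3, 0.3]
grip_width: 0.0871
grip_force: 0.0
```

Emit:
{"api": "arm_command", "payload": {
  "delta_rot": [
    [0,0,0],
    [0,0,0],
    [0,0,0],
    [0,0,0]
  ],
  "delta_pos": [
    [0,0,0.002],
    [0,0,0.004],
    [0,0,0.006],
    [0,0,0.006]
  ],
  "gripper": [-1,-1,-1,-1]
}}

```text
time: 6.3
position: [0.4059, 0.2667, -0.0042]
tool_rot: [0.997, -0.076, -0.0, 0.0]
ft_force: [-0.1, 0.6, -0.5]
grip_width: 0.0869
grip_force: 0.0
```

The reported z is now below the counter with no contact, so the pose readout carries a z offset of about 30 mm. This height suits the neck, so I grip.

Emit:
{"api": "arm_command", "payload": {
  "delta_rot": [
    [0,0,0],
    [0,0,0],
    [0,0,0],
    [0,0,0],
    [0,0,0],
    [0,0,0],
    [0,0,0],
    [0,0,0],
    [0,0,0],
    [0,0,0]
  ],
  "delta_pos": [
    [0,0,0.002],
    [0,0,0.002],
    [0,0,0.002],
    [0,0,0.002],
    [0,0,0.002],
    [0,0,0.002],
    [0,0,0.002],
    [0,0,0.002],
    [0,0,0.002],
    [0,0,0.002]
  ],
  "gripper": [1,1,1,1,1,1,1,1,1,1],
  "grip_force": 35
}}

```text
time: 7.13
position: [0.4063, 0.2669, -0.0058]
tool_rot: [0.997, -0.076, 0.0, -0.0]
ft_force: [0.0, -0.1, 0.1]
grip_width: 0.0449
grip_force: 35.0
```

```bash
python3 - <<'E'
from h import *
go()
s=cam("scene");g=s["pixels"]
cv2.imwrite("pics/c5raw.png",g)
o=status.get_obs();print(o["q"].round(4).tolist(),o["grip_force"])
E
```

```text
t 7.13 [ 0.4063  0.2669 -0.0058] tilt/z [ 0.  0. -1.] f [ 0.  -0.1  0.1] w 0.0449
[0.3507, 0.6814, 1.9221, 0.0001, 0.5379, 2.0726] 34.9999497178942
```

Holding with 35 N at 45 mm. I plan the lift and the tilted approach.

Emit:
{"api": "arm_command", "payload": {
  "delta_rot": [
    [0,0,0],
    [0,0,0],
    [0,0,0],
    [0,0,0],
    [0,0,0],
    [0,0,0],
    [0,0,0],
    [0,0,0],
    [0,0,0],
    [0,0,0]
  ],
  "delta_pos": [
    [0,0,-0.01],
    [0,0,-0.03],
    [0,0,-0.065],
    [0,0,-0.1],
    [0,0,-0.14],
    [0,0,-0.18],
    [0,0,-0.22],
    [0,0,-0.26],
    [0,0,-0.3],
    [0,0,-0.33]
  ],
  "gripper": [1,1,1,1,1,1,1,1,1,1]
}}

```text
time: 8.02
position: [0.4057, 0.2666, 0.3278]
tool_rot: [0.997, -0.075, 0.001, -0.001]
ft_force: [1.1, 0.5, -2.9]
grip_width: 0.045
grip_force: 35.0
```

```bash
python3 -c "
from h import *
go(([.45,.18,.33],-8.65,15),([.50,.08,.32],-8.65,30),([.534,.034,.268],-8.65,30))"
```

```text
t 8.02 [0.4057 0.2666 0.3278] tilt/z [ 0.003  0.001 -1.   ] f [ 1.1  0.5 -2.9] w 0.045
rot [-0.1, 14.8, -0.0] pos [0.0568, 0.0789, -0.0021]
rot [-0.1, 29.8, -0.0] pos [0.1213, 0.1703, 0.0079]
rot [-0.1, 29.8, -0.0] pos [0.1617, 0.2107, 0.06]
```

Emit:
{"api": "arm_command", "payload": {
  "delta_rot": [
    [0,4,0],
    [0,10,0],
    [0,15,0],
    [0,20,0],
    [0,25,0],
    [0,30,0],
    [0,30,0],
    [0,30,0],
    [0,30,0],
    [0,30,0],
    [0,30,0]
  ],
  "delta_pos": [
    [0.02,0.028,0],
    [0.04,0.056,0],
    [0.06,0.084,0],
    [0.08,0.112,0],
    [0.1,0.14,0],
    [0.121,0.17,0.008],
    [0.13,0.18,0.02],
    [0.145,0.195,0.04],
    [0.162,0.211,0.06],
    [0.162,0.211,0.06],
    [0.162,0.211,0.06]
  ],
  "gripper": [1,1,1,1,1,1,1,1,1,1,1]
}}

```text
time: 8.93
position: [0.5325, 0.033, 0.2619]
tool_rot: [0.964, -0.074, 0.255, 0.02]
ft_force: [-0.3, 0.1, -3.0]
grip_width: 0.0449
grip_force: 35.0
```

```bash
python3 - <<'E'
from h import *
go()
s=cam("scene");t=cam("top")
cv2.imwrite("pics/s6.png",s["pixels"]);cv2.imwrite("pics/t6.png",t["pixels"])
A=cv2.resize(s["pixels"][120:260,150:283],None,fx=3,fy=3,interpolation=2);B=cv2.resize(t["pixels"][90:230,190:320],None,fx=3,fy=3,interpolation=2)
cv2.imwrite("pics/c6.png",np.hstack([A,B]))
E
```

```text
t 8.93 [0.5325 0.033  0.2619] tilt/z [ 0.488 -0.076 -0.869] f [-0.3  0.1 -3. ] w 0.0449
```

View pics/c6.png

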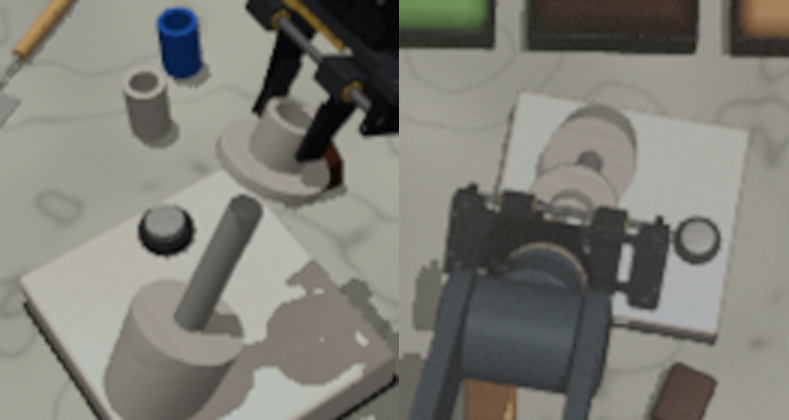

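The scene crop shows the hub held with its flange ellipse from (217,150) to (342,165) and its neck top near (290,115), and the post tip at (247,210). In the top crop the hub centre is near (573,205). I compare this with two hypotheses for the offset: along the tool, or along world z.

```bash
python3 - <<'E'
from h import *
s=cam("scene");t=cam("top");o=status.get_obs();p=o["position"];T=Ro.from_quat(o["tool_rot"]).as_matrix();z=T[:,2];a=-z
S=lambda q:((proj(s,q)-[150,120]+.5)*3).round(0);Tt=lambda q:((proj(t,q)-[190,90]+.5)*3+[399,0]).round(0)
for n,b in(("A",p-.0058*z),("B",p+[0,0,.032]+.026*z)):
    b=b-.0015*T[:,0]
    w=np.linspace(0,6.28,90);rim=lambda c,r,f:np.array([f(c+r*(np.cos(i)*T[:,0]+np.sin(i)*T[:,1])) for i in w])
    print(n,b.round(4),"necktop",S(b+.05*a),Tt(b+.05*a))
    for k,f in(("S",S),("T",Tt)):
        for c,r,l in((b,.045,"bot"),(b+.012*a,.045,"flangetop"),(b+.05*a,.023,"neck"),(b+.05*a,.0155,"bore")):
            q=rim(c,r,f);print(k,l,"u",q[:,0].min(),q[:,0].max(),"v",q[:,1].min(),q[:,1].max())
m=cv2.absdiff(s["pixels"],cv2.imread("pics/scene0.png")).max(2);g=cv2.cvtColor(s["pixels"],6)
mm=((m>10)&(g>50)).astype(np.uint8)[150:195,215:270]
print("\n".join("".join(".#"[v] for v in r) for r in mm))
g=cv2.cvtColor(t["pixels"],6)[140:172,228:272];print("\n".join(" ".join(f"{v:3d}" for v in r) for r in g))
E
```

```text
A [0.5299 0.0352 0.2691] necktop [297. 115.] [567. 222.]
S bot u 214.0 324.0 v 131.0 207.0
S flangetop u 220.0 331.0 v 119.0 195.0
S neck u 268.0 325.0 v 96.0 135.0
S bore u 277.0 316.0 v 102.0 128.0
T bot u 526.0 619.0 v 162.0 252.0
T flangetop u 524.0 618.0 v 165.0 256.0
T neck u 542.0 591.0 v 198.0 246.0
T bore u 550.0 583.0 v 206.0 239.0
B [0.5457 0.0328 0.2736] necktop [279. 121.] [570. 205.]
S bot u 196.0 307.0 v 136.0 214.0
S flangetop u 202.0 314.0 v 124.0 201.0
S neck u 249.0 308.0 v 101.0 141.0
S bore u 259.0 298.0 v 108.0 134.0
T bot u 529.0 622.0 v 144.0 235.0
T flangetop u 527.0 621.0 v 147.0 239.0
T neck u 545.0 594.0 v 181.0 229.0
T bore u 553.0 586.0 v 188.0 221.0
.....................#.........#...........##.....###.#
.....................#........##............#.....####.
....................#....#######............#.....#..##
....................#...##.#######........###.........#
...................#....#..##########.....#............
...................#...##.###########....#............#
.......................##.###########...##...........##
...................
[... 7040 characters left out ...]
  44  45  47  48  49  47  45  48  45  47  41  50  47  47  45  47  46  46  47  45  50  52  56  55  53  55  54  57  56  56  61  57  59  57  58  57  56  67  69  63  58  58  61
 46  48  45  45  45  44  46  48  46  49  45  48  44  48  47  43  48  48  45  47  45  51  53  69  66  54  52  53  54  53  56  53  59  56  59  60  58  59  59  56  58  60  59  61
 45  47  48  45  47  56  59  61  66  69  65  58  53  49  47  48  48  48  49  46  45  53  53  77  72  52  50  50  49  53  52  55  54  53  55  54  66  73  64  56  60  60  57  58
 44  47  49  58  79  90  99 101 107 108 106  98  93  80  64  58  52  46  46  46  46  48  55  85  83  62  56  50  53  50  52  54  51  49  51  52 120 141 126  88  57  53  58  55
```

```bash
cat >> h.py <<'E'
TIP=np.array([.5523,.0312,.2376]);YW=-8.65
def axis(xo=-.0025,yo=0,zo=-.008):
    # hub-bottom (TCP+xo*Tx+yo*Ty+zo*Tz) relative to post: perp errors along nominal tool x,y, height along post above tip
    o=status.get_obs();T=Ro.from_quat(o["tool_rot"]).as_matrix();N=R(YW,30)
    b=o["position"]+T@[xo,yo,zo];e=N.T@(b-TIP)
    print("t",round(o["time"],2),"T.zx",T[:,2].round(3),"err tool x,y mm",(e[:2]*1e3).round(1),"above tip mm",round(-e[2]*1e3,1),"F tool",(T.T@o["ft_force"]).round(1),"w",round(o["grip_width"],4))
    print("rot fix",np.degrees(Ro.from_matrix(T.T@N).as_rotvec()).round(1).tolist(),"pos to axis",(T.T@(N@[-e[0],-e[1],0])).round(4).tolist())
E
python3 -c "
from h import *
axis();go()"
```

```text
t 9.13 T.zx [ 0.495 -0.075 -0.866] err tool x,y mm [-4.9 -0.6] above tip mm 40.9 F tool [-2.1 -0.1  2.2] w 0.0453
rot fix [-0.0, -0.0, 0.1] pos to axis [0.0049, 0.0006, 0.0]
t 9.13 [0.5341 0.0346 0.2649] tilt/z [ 0.495 -0.075 -0.866] f [-0.7  0.2 -3. ] w 0.0453
```

Emit:
{"api": "arm_command", "payload": {
  "delta_rot": [
    [0,0,0],
    [0,0,0],
    [0,0,0],
    [0,0,0],
    [0,0,0],
    [0,0,0]
  ],
  "delta_pos": [
    [0.005,0.001,0],
    [0.005,0.001,0.01],
    [0.005,0.001,0.02],
    [0.005,0.001,0.032],
    [0.005,0.001,0.032],
    [0.005,0.001,0.032]
  ],
  "gripper": [1,1,1,1,1,1]
}}

```text
time: 9.63
position: [0.5541, 0.0299, 0.2375]
tool_rot: [0.964, -0.073, 0.257, 0.019]
ft_force: [0.3, -0.1, -2.6]
grip_width: 0.0453
grip_force: 35.0
```

```bash
python3 - <<'E'
from h import *
axis()
s=cam("scene");t=cam("top")
cv2.imwrite("pics/s7.png",s["pixels"]);cv2.imwrite("pics/t7.png",t["pixels"])
A=cv2.resize(s["pixels"][140:240,180:280],None,fx=4,fy=4,interpolation=2)
B=cv2.resize(t["pixels"][110:210,200:300],None,fx=4,fy=4,interpolation=2)
for im,c,u0,v0 in((A,s,180,140),(B,t,200,110)):
    N=R(YW,30)
    for l in(-.13,0,.03,.06): cv2.circle(im,tuple(map(int,(proj(c,TIP-l*N[:,2])-[u0,v0]+.5)*4)),3,(0,0,255),-1)
cv2.imwrite("pics/c7.png",np.hstack([A,B]))
E
```

```text
t 9.63 T.zx [ 0.492 -0.075 -0.867] err tool x,y mm [-0.8  1. ] above tip mm 6.9 F tool [-1.   0.1  2.4] w 0.0453
rot fix [-0.0, 0.2, 0.0] pos to axis [0.0008, -0.001, -0.0]
```

View pics/c7.png

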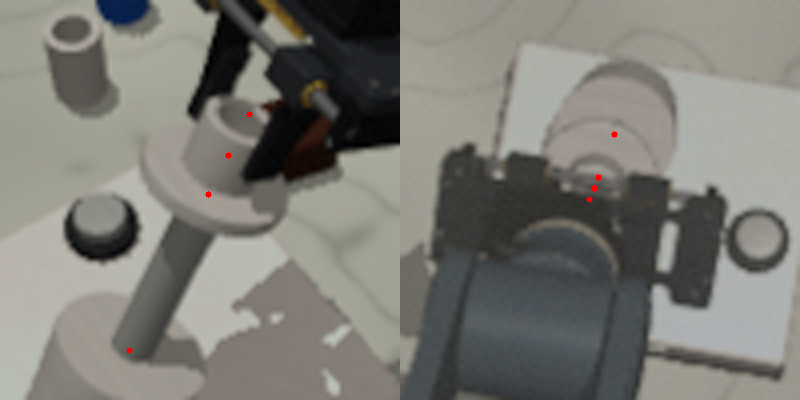

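The scene crop shows the hub just above the tip, with its ring spanning u 207–270 and centred near (238,117), and its flange at u 140–287 with its bottom at v 234. The axis mark at that height is about (247,118). I check numerically against the predicted extents.

```bash
python3 - <<'E'
from h import *
s=cam("scene");t=cam("top");o=status.get_obs();T=Ro.from_quat(o["tool_rot"]).as_matrix()
w=np.linspace(0,6.28,180)
axis()
def ext(b,T,lab):
    for k,c,u0,v0,off in(("S",s,180,140,0),("T",t,200,110,400)):
        f=lambda q:(proj(c,q)-[u0,v0]+.5)*4+[off,0]
        for h,r,l in((0,.045,"bot"),(.012,.045,"ftop"),(.05,.023,"neck"),(.05,.0155,"bore")):
            q=np.array([f(b-h*T[:,2]+r*(np.cos(i)*T[:,0]+np.sin(i)*T[:,1])) for i in w]);print(lab,k,l,"u %.0f %.0f v %.0f %.0f"%(q[:,0].min(),q[:,0].max(),q[:,1].min(),q[:,1].max()))
b=o["position"]+T@[-.0025,0,-.008]
ext(b,T,"pred")
f=lambda c,q,u0,v0:(proj(c,q)-[u0,v0]+.5)*4
for n,d in(("x",T[:,0]),("y",T[:,1]),("z",T[:,2])):
    print("5mm",n,(f(s,b+.005*d,0,0)-f(s,b,0,0)).round(1),(f(t,b+.005*d,0,0)-f(t,b,0,0)).round(1))
g=cv2.cvtColor(s["pixels"],6)
print("scene rows v=160..200 step2, cols 212..254")
for v in range(160,204,2): print(v,(v-140)*4+2,*[f"{x:3d}" for x in g[v,212:254]])
print("post rows");
for v in(200,205,210,215,220): print(v,*[f"{x:3d}" for x in g[v,206:240]])
N=R(YW,30)
for l in(.02,.04,.06,.1):
    q=TIP+l*N[:,2]; print(l,proj(s,q).round(1))
E
```

```text
t 9.83 T.zx [ 0.495 -0.075 -0.866] err tool x,y mm [0.5 1. ] above tip mm 8.2 F tool [-1.4 -0.6  2. ] w 0.0453
rot fix [0.0, -0.0, -0.0] pos to axis [-0.0005, -0.001, -0.0]
pred S bot u 139 283 v 133 236
pred S ftop u 146 292 v 118 220
pred S neck u 208 284 v 90 142
pred S bore u 221 272 v 98 133
pred T bot u 538 660 v 120 239
pred T ftop u 536 659 v 124 243
pred T neck u 559 624 v 167 230
pred T bore u 570 613 v 178 220
5mm x [-6.4  0.8] [ 1.  -6.5]
5mm y [-4.8 -5.6] [6.7 1.2]
5mm z [-3.3  6.5] [ 0.7 -1.8]
scene rows v=160..200 step2, cols 212..254
160 82 166 166 166 166 166 166 165 165 165 165 165 165 165 164 164 165 160 127  11  16  23  14  12  14  15  13  57 124 163 164 162 163 163 162 156 122  63  29  27  27  27  29
162 90 165 165 165 165 165 165 165 164 164 164 164 164 164 163 164 161 135  12  15  21  17  14  14  15  13  56 124 163 163 163 163 163 163 163 163 163 154 111  42  28  29  29
164 98 164 163 163 163 162 163 163 162 162 162 161 161 161 161 159 136  37  14  21  39  83 117 115 101  98  96 115 124 135 150 159 163 163 163 158 143 141 129  95  20  27  29
166 106 162 161 161
[... 3409 characters left out ...]
8  78  78  78  76  73  72  69  65  89 148 183 184 184 184 184 184
205 108 141 144 162 182 183 184 183 182 182 174 139 105 105 102  86  78  78  77  76  72  70  67  76 136 185 184 184 184 184 184 184 184 184
210 182 182 182 183 183 182 183 180 158 111 105 105 103  99  97  92  84  73  70  69  70 117 173 182 182 183 183 183 182 183 184 184 184 184
215 153 154 153 153 153 152 136 104 105 105 101  98  94  89  82  76  70  66  88 147 182 182 182 183 184 184 184 183 182 183 183 179 156 123
220 153 152 152 145 114 104 105 103  98  96  91  85  79  72  68  67 100 146 163 177 184 183 183 182 182 182 182 182 182 183 183 182 182 183
0.02 [228.3 194.6]
0.04 [225.1 200.9]
0.06 [222.1 207. ]
0.1 [216.1 218.8]
```

```bash
python3 - <<'E'
import cv2
g=cv2.imread("pics/t7.png",0)
print("T cols 240..258 rows 136..166")
for v in range(136,168): print(v,(v-110)*4+2,*[f"{x:3d}" for x in g[v,236:264]])
g=cv2.imread("pics/s7.png",0)
for v in range(160,178): print(v,(v-140)*4+2,*[f"{x:3d}" for x in g[v,226:256]])
E
```

```text
T cols 240..258 rows 136..166
136 106 174 174 173 172 156 149 149 149 149 150 148 152 150 152 151 151 151 151 150 150 150 150 151 150 149 148 148 145
137 110 175 174 174 165 152 148 150 149 148 148 148 148 149 149 149 151 152 150 151 151 150 149 151 151 151 150 149 149
138 114 173 175 164 150 149 148 148 147 148 149 147 148 148 148 149 148 148 149 148 150 150 149 150 150 150 150 151 151
139 118 173 175 151 142 148 149 148 149 145 140 140 139 137 137 138 140 141 141 140 145 149 148 149 149 149 150 149 150
140 122 173 164 144 143 149 151 142 137 138 139 141 142 143 143 145 145 143 131 125 132 144 147 150 149 149 149 149 149
141 126 163 138 137 146 140 132 132 135 140 146 151 155 157 156 156 157 151 141 142 135 136 144 147 150 150 149 150 150
142 130 149 124 140 140 132 128 142 148 150 149 150 150 151 153 153 154 154 154 157 151 144 135 138 147 151 149 149 152
143 134 149 124 132 138 144 149 151 151 151 150 151 149 149 148 150 152 153 154 152 154 153 147 139 141 147 150 150 150
144 138 137 124 132 148 155 154 152 154 153 152 150 149 150 148 150 149 148 150 152 152 152 155 151 142 138 14
[... 4368 characters left out ...]
 101 102 100  99  84  34  18  13  12   7   6   7   6   9   5
173 134 154 146 128 128 130 130 130 129 129 136 148 151 144 130 116 106 102  99  93  68  23  15  13  12   8   8   8   7   6  12
174 138 152 140 126 128 130 129 130 129 128 127 129 141 146 149 144 134 130 123  96  38  18  12  12   6   7   6   8   5   9  19
175 142 148 130 126 129 129 129 129 128 126 125 123 121 125 135 144 147 149 142  89  22  16  10  11   8   8   7   7   7  17  26
176 146 141 125 127 129 129 128 129 128 127 125 123 120 117 112 115 121 124 112  38  20  10  11   9   7   6   8   4  13  25  26
177 150 132 126 128 129 129 129 128 127 125 123 120 116 113 109 105 100  88  49  21  14  11   7   7   7   9   6   8  14  18  17
```

```bash
python3 - <<'E'
from h import *
pts=np.array([(232.2,166),(232,167),(232,168),(232.8,169),(233.4,170),(234.3,171),(235.5,172),(237,173),(239,174),(242,175),(245.6,169),(245,168),(244.3,167),(243.6,166),(243.3,165),(232.7,165)],np.float32)
print(cv2.fitEllipse(pts),cv2.fitEllipseDirect(pts))
o=status.get_obs();T=Ro.from_quat(o["tool_rot"]).as_matrix();b=o["position"]+T@[-.0025,0,-.008]
s=cam("scene");q=np.array([proj(s,b-.05*T[:,2]+.0193*(np.cos(i)*T[:,0]+np.sin(i)*T[:,1])) for i in np.linspace(0,6.28,40)],np.float32)
print(cv2.fitEllipse(q)); axis()
E
```

```text
((239.00430297851562, 168.49412536621094), (10.1470947265625, 15.59309196472168), 126.57686614990234) ((239.01992797851562, 168.52447509765625), (10.100441932678223, 15.448057174682617), 125.73265838623047)
((241.03848266601562, 168.4565887451172), (8.434843063354492, 17.303600311279297), 117.0859603881836)
t 9.88 T.zx [ 0.495 -0.075 -0.866] err tool x,y mm [0.6 1.1] above tip mm 8.3 F tool [-1.9 -0.7  3.8] w 0.045
rot fix [0.0, -0.0, -0.0] pos to axis [-0.0006, -0.0011, -0.0]
```

The ring ellipse suggests the hub has swung a few degrees towards vertical in the pads, while the flange position matches. I add 4° of tilt, centre it, and feel my way onto the tip.

Emit:
{"api": "arm_command", "payload": {
  "delta_rot": [
    [0,4,0],
    [0,4,0],
    [0,4,0],
    [0,4,0],
    [0,4,0],
    [0,4,0],
    [0,4,0],
    [0,4,0]
  ],
  "delta_pos": [
    [-0.0005,-0.001,0],
    [-0.0005,-0.001,0.002],
    [-0.0005,-0.001,0.004],
    [-0.0005,-0.001,0.006],
    [-0.0005,-0.001,0.008],
    [-0.0005,-0.001,0.01],
    [-0.0005,-0.001,0.012],
    [-0.0005,-0.001,0.012]
  ],
  "gripper": [1,1,1,1,1,1,1,1]
}}

```text
time: 10.55
position: [0.5599, 0.0298, 0.2274]
tool_rot: [0.954, -0.072, 0.291, 0.022]
ft_force: [-1.4, -0.2, -5.3]
grip_width: 0.0453
grip_force: 35.0
```

```bash
python3 -c "
from h import *
axis()"
```

```text
t 10.55 T.zx [ 0.551 -0.084 -0.83 ] err tool x,y mm [-1.5  0.2] above tip mm -4.9 F tool [-4.1  0.4  3.6] w 0.0453
rot fix [0.0, -3.9, -0.0] pos to axis [0.0015, -0.0002, 0.0001]
```

Emit:
{"api": "arm_command", "payload": {
  "delta_rot": [
    [0,0,0],
    [0,0,0],
    [0,0,0],
    [0,0,0],
    [0,0,0],
    [0,0,0]
  ],
  "delta_pos": [
    [0,0,0.003],
    [-0.0005,0,0.006],
    [-0.0005,0,0.009],
    [-0.001,0,0.012],
    [-0.001,0,0.015],
    [-0.001,0,0.015]
  ],
  "gripper": [1,1,1,1,1,1]
}}

```text
time: 11.05
position: [0.5675, 0.0287, 0.2143]
tool_rot: [0.954, -0.072, 0.291, 0.022]
ft_force: [-1.3, -0.7, -5.2]
grip_width: 0.0447
grip_force: 35.0
```

```bash
python3 -c "
from h import *
axis()
s=cam('scene');cv2.imwrite('pics/s8.png',s['pixels'])"
```

```text
t 11.05 T.zx [ 0.551 -0.084 -0.83 ] err tool x,y mm [-1.4  0.2] above tip mm -20.0 F tool [-3.9  0.9  3.7] w 0.0447
rot fix [0.0, -3.9, -0.0] pos to axis [0.0014, -0.0002, 0.0001]
```

Emit:
{"api": "arm_command", "payload": {
  "delta_rot": [
    [0,0,0],
    [0,-1,0],
    [0,-2,0],
    [0,-3,0],
    [0,-3,0],
    [0,-3,0],
    [0,-3,0]
  ],
  "delta_pos": [
    [0,0,0.005],
    [-0.0005,0,0.01],
    [-0.001,0,0.015],
    [-0.0013,0,0.02],
    [-0.0017,0,0.025],
    [-0.002,0,0.03],
    [-0.002,0,0.03]
  ],
  "gripper": [1,1,1,1,1,1,1]
}}

```text
time: 11.68
position: [0.582, 0.0265, 0.1875]
tool_rot: [0.961, -0.073, 0.264, 0.02]
ft_force: [-2.2, -0.8, -8.0]
grip_width: 0.045
grip_force: 35.0
```

```bash
python3 -c "
from h import *
axis()"
```

```text
t 11.68 T.zx [ 0.505 -0.077 -0.859] err tool x,y mm [-1.6  0.2] above tip mm -50.4 F tool [-5.8  1.1  5.8] w 0.045
rot fix [0.0, -0.8, -0.0] pos to axis [0.0016, -0.0002, 0.0]
```

Emit:
{"api": "arm_command", "payload": {
  "delta_rot": [
    [0,-0.8,0],
    [0,-0.8,0],
    [0,-0.8,0],
    [0,-0.8,0],
    [0,-0.8,0],
    [0,-0.8,0],
    [0,-0.8,0]
  ],
  "delta_pos": [
    [0,0,0.004],
    [0,0,0.008],
    [0,0,0.012],
    [0,0,0.016],
    [0,0,0.02],
    [0,0,0.02],
    [0,0,0.02]
  ],
  "gripper": [1,1,1,1,1,1,1]
}}

```text
time: 12.27
position: [0.5911, 0.0251, 0.1703]
tool_rot: [0.963, -0.073, 0.257, 0.02]
ft_force: [-4.0, -1.3, -9.3]
grip_width: 0.0449
grip_force: 35.0
```

```bash
python3 -c "
from h import *
axis()
s=cam('scene');t=cam('top');A=cv2.resize(s['pixels'][140:260,170:300],(520,480),interpolation=2);cv2.imwrite('pics/c9.png',A)"
```

```text
t 12.27 T.zx [ 0.492 -0.075 -0.867] err tool x,y mm [-2.1  0.2] above tip mm -69.9 F tool [-7.9  1.9  6.2] w 0.0449
rot fix [0.0, 0.1, -0.0] pos to axis [0.0021, -0.0002, -0.0]
```

View pics/c9.png

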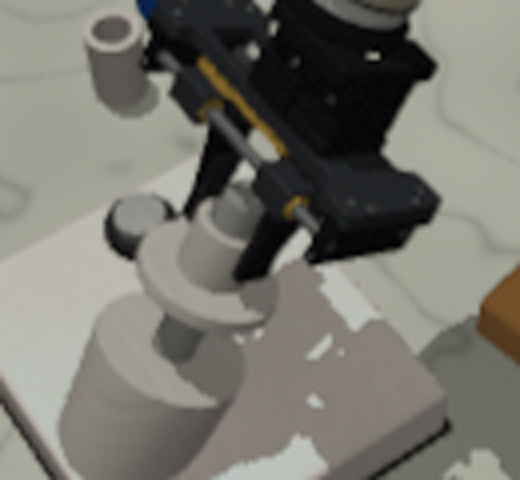

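The post now comes through the hub and sticks out above the neck at about (235,195), so the hub is threaded on. I lower it a little more, then release it to slide home.

Emit:
{"api": "arm_command", "payload": {
  "delta_rot": [
    [0,0,0],
    [0,0,0],
    [0,0,0],
    [0,0,0],
    [0,0,0],
    [0,0,0],
    [0,0,0],
    [0,0,0],
    [0,0,0],
    [0,0,0],
    [0,0,0],
    [0,0,0]
  ],
  "delta_pos": [
    [-0.001,0,0.004],
    [-0.001,0,0.008],
    [-0.001,0,0.012],
    [-0.001,0,0.015],
    [-0.001,0,0.015],
    [-0.001,0,0.015],
    [-0.001,0,0.015],
    [-0.001,0,0.015],
    [-0.001,0,0.015],
    [-0.001,0,0.015],
    [-0.001,0,0.015],
    [-0.001,0,0.015]
  ],
  "gripper": [1,1,1,1,1,1,-1,-1,-1,-1,-1,-1]
}}

```text
time: 13.37
position: [0.6008, 0.0238, 0.1599]
tool_rot: [0.962, -0.073, 0.261, 0.02]
ft_force: [-0.5, 0.5, 0.7]
grip_width: 0.0767
grip_force: 0.0
```

```bash
cat >> h.py <<'E'
def rimchk(u0=-.005):
    s=cam("scene");g=cv2.cvtColor(s["pixels"],6);N=R(YW,30);a=-N[:,2];seat=TIP-.13*a
    # predicted hub-home landmarks in scene: flange extents, neck-top ring
    for l,c,r in(("seat",seat,.05),("flange_bot",seat,.045),("flange_top",seat+.012*a,.045),("neck_top",seat+.05*a,.023)):
        q=np.array([proj(s,c+r*(np.cos(i)*N[:,0]+np.sin(i)*N[:,1])) for i in np.linspace(0,6.28,90)]);print(l,"u %.1f %.1f v %.1f %.1f"%(*np.sort(q[:,0])[[0,-1]],*np.sort(q[:,1])[[0,-1]]))
    return s,g
E
python3 - <<'E'
from h import *
axis()
s,g=rimchk();cv2.imwrite("pics/s10.png",s["pixels"])
for v in range(186,246,2): print(v,*[f"{x:3d}" for x in g[v,186:242:1]])
E
```

```text
t 13.37 T.zx [ 0.5   -0.076 -0.863] err tool x,y mm [1.  0.1] above tip mm -83.8 F tool [-0.2 -0.4 -0.9] w 0.0767
rot fix [-0.0, -0.4, -0.0] pos to axis [-0.001, -0.0001, -0.0]
seat u 192.6 230.3 v 213.3 242.2
flange_bot u 194.6 228.4 v 214.6 240.7
flange_top u 196.2 230.2 v 211.3 237.3
neck_top u 210.1 227.8 v 206.4 219.7
186 161 161 162 161 162 162 162 163 162 163 163 163 163 163 163 163 163 163 169 174 181 186 186 186 183 157  32  19  21  16  14  16  14  21 107 176 187 187 187 185 170 136 117  97  69  83  95  81  90 138 167 165 162 164 164 156
188 162 162 162 162 163 163 163 163 163 164 164 163 164 164 163 159 158 160 155 155 158 159 148 163 149  44  17  23  19  16  16  15  15  82 157 187 186 186 185 164  93  83  98 125 115  75  74  91  91  77  97 149 176 163 160 153
190 163 163 163 163 164 164 164 164 165 165 166 165 138 104 124 143 143 143 143 141 142 144 142 119  31  13  22  20  15  13  15  16  75 151 187 186 186 184 163  92  79  82  86  96 115 116  91  70  79  90  60  58  65  43  37  36
192 163 164 164 164 164 164 164 169 175 181 174 117  94 142 143 142 143 144 144 144 143 139
[... 5364 characters left out ...]
 126 126 127 126
240 155 127 129 130 130 132 133 132 131 128 126 125 124 124 124 125 123 122 121 121 119 117 116 115 122 136 144 148 154 154 153 146 142 128 129 131 128 118 119 127 102  94 110 128 128 128 129 129 128 128 128 128 129 127 127 127
242 126 129 130 130 130 130 130 131 132 131 130 128 126 124 122 121 120 119 119 117 116 115 114 113 111 109 107 104 102  99  95  93  96 102  98  88  85  83  80  80  94 121 129 128 129 129 129 128 128 129 139 161 161 161 161 153
244 127 129 131 131 131 130 129 128 128 129 128 127 127 127 124 123 122 120 119 117 115 113 112 110 107 104 102  99  97  94  93  91  90  87  86  84  81  78  81 101 125 131 130 130 130 129 128 129 129 152 190 190 190 190 190 183
```

The numbers show the hub home: the flange edge is at row 236–237, the neck ring's lower edge at row 218, and the left edge at column 197, all matching the prediction. I retract along the post.

Emit:
{"api": "arm_command", "payload": {
  "delta_rot": [
    [0,0,0],
    [0,0,0],
    [0,0,0],
    [0,0,0],
    [0,0,0],
    [0,0,0],
    [0,0,0],
    [0,0,0]
  ],
  "delta_pos": [
    [-0.001,0,0],
    [-0.001,0,-0.015],
    [-0.001,0,-0.04],
    [-0.001,0,-0.07],
    [-0.001,0,-0.1],
    [-0.001,0,-0.13],
    [-0.001,0,-0.15],
    [-0.001,0,-0.15]
  ],
  "gripper": [-1,-1,-1,-1,-1,-1,-1,-1]
}}

```text
time: 14.08
position: [0.5245, 0.0357, 0.2922]
tool_rot: [0.962, -0.073, 0.264, 0.02]
ft_force: [0.6, 0.6, 0.2]
grip_width: 0.0875
grip_force: 0.0
```

```bash
python3 -c "
from h import *
go(([.48,-.10,.26],-8.65,10),([.441,-.258,.16],-8.65,0),([.441,-.258,.06],-8.65,0))"
```

```text
t 14.08 [0.5245 0.0357 0.2922] tilt/z [ 0.504 -0.076 -0.86 ] f [0.6 0.6 0.2] w 0.0875
rot [-0.0, -20.7, 0.0] pos [-0.0367, 0.1408, 0.0157]
rot [-0.0, -30.7, 0.0] pos [-0.1005, 0.3029, 0.0941]
rot [-0.0, -30.7, 0.0] pos [-0.1515, 0.3029, 0.1801]
```

Emit:
{"api": "arm_command", "payload": {
  "delta_rot": [
    [0,-3,0],
    [0,-9,0],
    [0,-15,0],
    [0,-21,0],
    [0,-26,0],
    [0,-30.7,0],
    [0,-30.7,0],
    [0,-30.7,0],
    [0,-30.7,0],
    [0,-30.7,0],
    [0,-30.7,0],
    [0,-30.7,0]
  ],
  "delta_pos": [
    [-0.009,0.035,0.003],
    [-0.018,0.07,0.007],
    [-0.027,0.105,0.011],
    [-0.037,0.14,0.016],
    [-0.051,0.175,0.033],
    [-0.065,0.21,0.05],
    [-0.079,0.245,0.067],
    [-0.09,0.275,0.08],
    [-0.1005,0.303,0.094],
    [-0.1005,0.303,0.094],
    [-0.1005,0.303,0.094],
    [-0.1005,0.303,0.094]
  ],
  "gripper": [-1,-1,-1,-1,-1,-1,-1,-1,-1,-1,-1,-1]
}}

```text
time: 15.08
position: [0.439, -0.2576, 0.1553]
tool_rot: [0.997, -0.076, -0.005, -0.001]
ft_force: [0.2, 0.5, 0.1]
grip_width: 0.0873
grip_force: 0.0
```

```bash
python3 - <<'E'
from h import *
go(([.441,-.258,-.006],-8.65,0))
# refine: hub seen home now? and sleeve unchanged; button by top view
s=cam("scene");t=cam("top");a=cv2.imread("pics/scene0.png")
d=cv2.absdiff(s["pixels"],a).max(2)[140:176,185:215];print("sleeve region changed px",(d>25).sum())
E
```

```text
t 15.08 [ 0.439  -0.2576  0.1553] tilt/z [-0.01   0.003 -1.   ] f [0.2 0.5 0.1] w 0.0873
rot [-0.1, 0.6, -0.0] pos [0.0037, 0.0003, 0.1613]
sleeve region changed px 259
```

Emit:
{"api": "arm_command", "payload": {
  "delta_rot": [
    [0,0,0],
    [0,0,0],
    [0,0,0],
    [0,0,0],
    [0,0,0],
    [0,0,0],
    [0,0,0],
    [0,0,0],
    [0,0,0],
    [0,0,0]
  ],
  "delta_pos": [
    [0,0,0.03],
    [0,0,0.06],
    [0,0,0.08],
    [0,0,0.1],
    [0,0,0.12],
    [0,0,0.135],
    [0,0,0.15],
    [0,0,0.16],
    [0,0,0.166],
    [0,0,0.166]
  ],
  "gripper": [-1,-1,-1,-1,-1,-1,-1,-1,-1,-1]
}}

```text
time: 16.02
position: [0.4379, -0.2571, -0.0104]
tool_rot: [0.997, -0.075, -0.005, -0.001]
ft_force: [0.1, -0.3, 0.0]
grip_width: 0.087
grip_force: 0.0
```

Emit:
{"api": "arm_command", "payload": {
  "delta_rot": [
    [0,0,0],
    [0,0,0],
    [0,0,0],
    [0,0,0],
    [0,0,0],
    [0,0,0],
    [0,0,0],
    [0,0,0],
    [0,0,0],
    [0,0,0]
  ],
  "delta_pos": [
    [0,0,0],
    [0,0,0],
    [0,0,0],
    [0,0,0],
    [0,0,0],
    [0,0,0],
    [0,0,0],
    [0,0,0],
    [0,0,0],
    [0,0,0]
  ],
  "gripper": [1,1,1,1,1,1,1,1,1,1],
  "grip_force": 45
}}

```text
time: 16.85
position: [0.438, -0.2584, -0.0097]
tool_rot: [0.997, -0.075, -0.004, 0.0]
ft_force: [-0.3, -1.2, 2.7]
grip_width: 0.0451
grip_force: 45.0
```

```bash
python3 - <<'E'
from h import *
go(([.441,-.258,.30],-8.65,0))
E
```

```text
t 16.85 [ 0.438  -0.2584 -0.0097] tilt/z [-0.008  0.001 -1.   ] f [-0.3 -1.2  2.7] w 0.0451
rot [0.0, 0.5, -0.0] pos [0.0004, -0.0006, -0.3098]
```

Emit:
{"api": "arm_command", "payload": {
  "delta_rot": [
    [0,0,0],
    [0,0,0],
    [0,0,0],
    [0,0,0],
    [0,0,0],
    [0,0,0],
    [0,0,0],
    [0,0,0],
    [0,0,0],
    [0,0,0]
  ],
  "delta_pos": [
    [0,0,-0.01],
    [0,0,-0.03],
    [0,0,-0.065],
    [0,0,-0.1],
    [0,0,-0.14],
    [0,0,-0.18],
    [0,0,-0.22],
    [0,0,-0.26],
    [0,0,-0.3],
    [0,0,-0.34]
  ],
  "gripper": [1,1,1,1,1,1,1,1,1,1]
}}

```text
time: 17.68
position: [0.4395, -0.2569, 0.3321]
tool_rot: [0.997, -0.075, -0.005, -0.001]
ft_force: [0.0, -0.8, -2.0]
grip_width: 0.0452
grip_force: 45.0
```

```bash
python3 -c "
from h import *
N=R(YW,30)
p=lambda l:TIP-l*N[:,2]-N@[.0015,0,-.0097]
print(p(.04),p(.08))
go(([.47,-.12,.33],-8.65,15),(p(.08),-8.65,30),(p(.04),-8.65,30))"
```

```text
[0.53603806 0.0336739  0.26309057] [0.51626555 0.03668187 0.29773159]
t 17.68 [ 0.4395 -0.2569  0.3321] tilt/z [-0.01   0.003 -1.   ] f [ 0.  -0.8 -2. ] w 0.0452
rot [-0.1, 15.6, -0.0] pos [0.0096, -0.1399, 0.0022]
rot [-0.1, 30.6, -0.0] pos [0.0321, -0.3018, 0.0344]
rot [-0.1, 30.6, -0.0] pos [0.0525, -0.3017, 0.0689]
```

Emit:
{"api": "arm_command", "payload": {
  "delta_rot": [
    [0,4,0],
    [0,8,0],
    [0,12,0],
    [0,16,0],
    [0,22,0],
    [0,27,0],
    [0,30.6,0],
    [0,30.6,0],
    [0,30.6,0],
    [0,30.6,0],
    [0,30.6,0],
    [0,30.6,0]
  ],
  "delta_pos": [
    [0.002,-0.03,0],
    [0.004,-0.07,0],
    [0.007,-0.105,0],
    [0.01,-0.14,0.002],
    [0.016,-0.18,0.008],
    [0.02,-0.22,0.016],
    [0.026,-0.26,0.024],
    [0.032,-0.29,0.034],
    [0.0525,-0.301,0.069],
    [0.0525,-0.301,0.069],
    [0.0525,-0.301,0.069],
    [0.0525,-0.301,0.069]
  ],
  "gripper": [1,1,1,1,1,1,1,1,1,1,1,1]
}}

```text
time: 18.68
position: [0.5364, 0.0315, 0.2602]
tool_rot: [0.963, -0.073, 0.258, 0.019]
ft_force: [0.3, 0.4, -1.3]
grip_width: 0.0453
grip_force: 45.0
```

```bash
python3 - <<'E'
from h import *
s=cam("scene");t=cam("top");cv2.imwrite("pics/s11.png",s["pixels"]);cv2.imwrite("pics/t11.png",t["pixels"])
axis(.0015,0,-.0097)
o=status.get_obs();T=Ro.from_quat(o["tool_rot"]).as_matrix();b=o["position"]+T@[.0015,0,-.0097]
for k,c in(("S",s),("T",t)):
    for h in(0,.07):
        q=np.array([proj(c,b-h*T[:,2]+.023*(np.cos(i)*T[:,0]+np.sin(i)*T[:,1])) for i in np.linspace(0,6.28,60)],np.float32);e=cv2.fitEllipse(q)
        print(k,h,"c",np.round(e[0],1),"u %.1f %.1f v %.1f %.1f"%(q[:,0].min(),q[:,0].max(),q[:,1].min(),q[:,1].max()))
g=cv2.cvtColor(s["pixels"],6)
for v in range(150,192): print(v,*[f"{x:3d}" for x in g[v,218:262]])
g=cv2.cvtColor(t["pixels"],6)
print("T")
for v in range(144,164): print(v,*[f"{x:3d}" for x in g[v,232:264]])
E
```

```text
t 18.78 T.zx [ 0.498 -0.076 -0.864] err tool x,y mm [1.  2.8] above tip mm 38.5 F tool [-0.9  0.   1.1] w 0.0451
rot fix [0.0, -0.2, -0.1] pos to axis [-0.001, -0.0028, -0.0]
S 0 c [237.  174.8] u 227.6 246.3 v 168.3 181.3
S 0.07 c [249.7 149.9] u 240.0 259.4 v 143.5 156.3
T 0 c [248.7 157.2] u 240.7 256.7 v 149.5 164.9
T 0.07 c [246.  164.3] u 237.6 254.4 v 156.2 172.4
150 163 159 158 159 161 163 162 162 161 158 155 154 152 155 158 160 156 131  27  17  44  94 127 135 151 157 144  99  88  90  97 107 113 115 109 101  97  75  43  28  26  27  27  27
151 159 157 161 164 164 165 164 164 164 162 160 156 153 150 151 153 144  87  13  22  68 115 130 132 138 152 153 134 108  92  99 110 116 121 117 100 100  95  73  42  28  28  28  27
152 161 163 165 165 165 165 165 165 163 163 163 160 157 153 149 146 122  29  14  43  93 127 130 132 133 137 151 154 141 116 103 111 119 123 118 100  99  97  93  74  35  27  28  26
153 165 165 165 165 165 165 164 164 164 164 163 162 161 159 158 144  83  10  22  68 115 129 132 133 133 132 136 147 152 147 130 121 123 126 124 110  97  97  97  86  36  24  27  25
154 166
[... 8774 characters left out ...]
 106 104  97  73  54  57  65 100 112 130
159  56  54  59  62  63  63  62  80  84  85  93  97  99  94  84  91  96 103 102  95  93  89  94  93  81  62  56  57  56  56  54  54
160  53  57  58  58  50  50  66 111 125 106  83  74  78  75  79  85  95  99  95  89  89  94  97 100  79  59  57  58  60  57  57  57
161  52  53  57  54  49  54  67 111 126 108  86  82  82  89 124 118  93  90  82  80  86  91  95  95  74  56  58  58  57  58  55  59
162  47  50  48  48  50  53  54  58  69  65  67  73  73  85 127 125 117 120 100  90  97  96  77  67  62  57  57  57  61  57  57  57
163  49  48  47  47  49  46  49  48  49  49  48  53  54  57  66  79  98 106  88  84 100 104  81  60  60  54  56  59  59  58  59  57
```

```bash
python3 - <<'E'
from h import *
t=cam("top");s=cam("scene")
axis(.0015,0,-.0097)
def edges(c,n):
    o=status.get_obs();T=Ro.from_quat(o["tool_rot"]).as_matrix();b=o["position"]+T@[.0015,0,-.0097]
    q=np.array([proj(c,b+.023*(np.cos(i)*T[:,0]+np.sin(i)*T[:,1])) for i in np.linspace(0,6.28,60)]);print(n,"u %.1f %.1f v %.1f %.1f"%(q[:,0].min(),q[:,0].max(),q[:,1].min(),q[:,1].max()))
edges(t,"T");edges(s,"S")
g=cv2.cvtColor(t["pixels"],6)
for v in range(148,158): print(v,*[f"{x:3d}" for x in g[v,238:262]])
g=cv2.cvtColor(s["pixels"],6)
for v in(170,171,172,173,174,175,176,178,180,182): print(v,*[f"{x:3d}" for x in g[v,224:254]])
E
```

```text
t 18.88 T.zx [ 0.499 -0.077 -0.863] err tool x,y mm [1.4 2.9] above tip mm 38.7 F tool [-0.3 -0.7  1.9] w 0.0453
rot fix [0.0, -0.3, -0.1] pos to axis [-0.0014, -0.0029, -0.0]
T u 240.8 256.7 v 149.4 164.8
S u 227.5 246.2 v 168.2 181.2
148 127 123 137 146 148 124 112 139 133 102  86  91  94  98  99  97  96  89  92 132 145 129 138 148
149 123 120 134 145 138 114 111 137 125  97  95  99 101 100  99  97  94  88  89 132 143 141 145 147
150 123 118 128 141 123 104 103 123 114 106 109 112 112 108 100  96  91  84 109 141 141 146 147 147
151 122 123 119 139 125 102 102 106 110 112 117 117 120 118 112 104  92  96 133 146 137 141 148 149
152 122 122 122 131 119  99 102 105 113 116 117 119 120 121 119 116 102 121 144 145 140 144 146 149
153 123 122 123 119 103  99 105 112 114 116 116 118 120 119 118 118 112 128 142 143 146 148 149 148
154 121 124 123 111  98 104 108 112 117 116 118 121 120 118 119 116 115 119 137 145 146 146 146 148
155  96 111 117 105  99 105 111 115 118 118 119 119 120 119 118 116 112 110 128 144 148 148 147 142
156  70  81  98  98  95 116 129 137 140 136 132 124 119 118 118 
[... 675 characters left out ...]
 124 122 119 116 112 109 106 102  98  94  90  85  75  42  44  26  25  27  28  28
175 159 166 168 164 160 156 144 133 128 126 122 121 118 114 111 107 104  99  95  91  86  83  78  69  63  40  36  34  35  34
176 173 180 181 177 167 157 155 142 129 124 121 119 116 113 109 106 102  97  92  88  85  81  77  72  52  36  36  35  33  32
178 180 181 181 181 180 174 159 156 154 140 128 117 112 108 105 100  96  93  88  83  81  77  69  40  28  27  21  18  19  14
180 182 182 181 182 182 181 180 166 146 156 157 155 145 134 129 120 111  80  73  69  64  54  24  14  15  11  13  13  11   9
182 181 182 182 181 181 181 181 181 179 170 157 158 158 158 159 158 151 106  12  11  11  14  14  13  12   9  11  14  11  11
```

Emit:
{"api": "arm_command", "payload": {
  "delta_rot": [
    [0,0,0],
    [0,0,0],
    [0,0,0],
    [0,0,0],
    [0,0,0],
    [0,0,0],
    [0,0,0],
    [0,0,0],
    [0,0,0],
    [0,0,0]
  ],
  "delta_pos": [
    [-0.0018,-0.0027,0],
    [-0.0018,-0.0027,0.01],
    [-0.0018,-0.0027,0.02],
    [-0.0018,-0.0027,0.028],
    [-0.0018,-0.0027,0.032],
    [-0.0018,-0.0027,0.036],
    [-0.0018,-0.0027,0.039],
    [-0.0018,-0.0027,0.042],
    [-0.0018,-0.0027,0.045],
    [-0.0018,-0.0027,0.045]
  ],
  "gripper": [1,1,1,1,1,1,1,1,1,1]
}}

```text
time: 19.72
position: [0.5584, 0.0308, 0.2202]
tool_rot: [0.963, -0.073, 0.258, 0.02]
ft_force: [-0.6, -0.1, -2.8]
grip_width: 0.0452
grip_force: 45.0
```

```bash
python3 -c "
from h import *
axis(.0015,0,-.0097)"
```

```text
t 19.72 T.zx [ 0.495 -0.075 -0.866] err tool x,y mm [-1.9 -0.5] above tip mm -8.5 F tool [-1.9  0.2  2.1] w 0.0452
rot fix [0.0, -0.0, -0.0] pos to axis [0.002, 0.0005, 0.0]
```

Emit:
{"api": "arm_command", "payload": {
  "delta_rot": [
    [0,0,0],
    [0,0,0],
    [0,0,0],
    [0,0,0],
    [0,0,0],
    [0,0,0]
  ],
  "delta_pos": [
    [0,0,0.003],
    [0,0,0.006],
    [0,0,0.009],
    [0,0,0.012],
    [0,0,0.015],
    [0,0,0.015]
  ],
  "gripper": [1,1,1,1,1,1]
}}

```text
time: 20.22
position: [0.5659, 0.0296, 0.2071]
tool_rot: [0.963, -0.073, 0.258, 0.02]
ft_force: [-0.9, -0.9, -2.7]
grip_width: 0.0451
grip_force: 45.0
```

```bash
python3 -c "
from h import *
axis(.0015,0,-.0097)"
```

```text
t 20.22 T.zx [ 0.495 -0.075 -0.866] err tool x,y mm [-1.9 -0.5] above tip mm -23.6 F tool [-2.   1.   1.9] w 0.0451
rot fix [0.0, -0.0, -0.0] pos to axis [0.0019, 0.0005, 0.0]
```

Emit:
{"api": "arm_command", "payload": {
  "delta_rot": [
    [0,0,0],
    [0,0,0],
    [0,0,0],
    [0,0,0],
    [0,0,0],
    [0,0,0],
    [0,0,0],
    [0,0,0],
    [0,0,0],
    [0,0,0]
  ],
  "delta_pos": [
    [0,0,0.005],
    [0,0,0.01],
    [0,0,0.016],
    [0,0,0.022],
    [0,0,0.028],
    [0,0,0.034],
    [0,0,0.039],
    [0,0,0.043],
    [0,0,0.045],
    [0,0,0.045]
  ],
  "gripper": [1,1,1,1,1,1,1,1,1,1]
}}

```text
time: 21.05
position: [0.5882, 0.0263, 0.1681]
tool_rot: [0.963, -0.073, 0.258, 0.02]
ft_force: [-2.2, -2.1, -4.9]
grip_width: 0.0453
grip_force: 45.0
```

```bash
python3 -c "
from h import *
axis(.0015,0,-.0097)"
```

```text
t 21.05 T.zx [ 0.495 -0.075 -0.866] err tool x,y mm [-1.9 -0.5] above tip mm -68.6 F tool [-4.1  2.4  3.3] w 0.0453
rot fix [0.0, -0.0, -0.0] pos to axis [0.0019, 0.0005, 0.0]
```

Emit:
{"api": "arm_command", "payload": {
  "delta_rot": [
    [0,0,0],
    [0,0,0],
    [0,0,0],
    [0,0,0],
    [0,0,0]
  ],
  "delta_pos": [
    [0,0,0.002],
    [0,0,0.004],
    [0,0,0.006],
    [0,0,0.007],
    [0,0,0.007]
  ],
  "gripper": [1,1,1,1,1]
}}

```text
time: 21.47
position: [0.5915, 0.0258, 0.1625]
tool_rot: [0.963, -0.073, 0.259, 0.02]
ft_force: [-1.8, -1.4, -3.1]
grip_width: 0.0451
grip_force: 45.0
```

```bash
python3 -c "
from h import *
axis(.0015,0,-.0097)"
```

```text
t 21.47 T.zx [ 0.495 -0.075 -0.865] err tool x,y mm [-1.8 -0.5] above tip mm -75.1 F tool [-3.   1.7  1.9] w 0.0451
rot fix [0.0, -0.1, -0.0] pos to axis [0.0018, 0.0005, 0.0]
```

Close to home now, so I use 1 mm steps and watch the force.

Emit:
{"api": "arm_command", "payload": {
  "delta_rot": [
    [0,0,0],
    [0,0,0],
    [0,0,0],
    [0,0,0]
  ],
  "delta_pos": [
    [0,0,0.001],
    [0,0,0.002],
    [0,0,0.003],
    [0,0,0.003]
  ],
  "gripper": [1,1,1,1]
}}

```text
time: 21.8
position: [0.593, 0.0255, 0.1599]
tool_rot: [0.963, -0.073, 0.259, 0.02]
ft_force: [-3.7, -2.2, -2.5]
grip_width: 0.045
grip_force: 45.0
```

Emit:
{"api": "arm_command", "payload": {
  "delta_rot": [
    [0,0,0],
    [0,0,0],
    [0,0,0],
    [0,0,0]
  ],
  "delta_pos": [
    [0,0,0.001],
    [0,0,0.002],
    [0,0,0.002],
    [0,0,0.002]
  ],
  "gripper": [1,1,1,1]
}}

```text
time: 22.13
position: [0.5936, 0.0255, 0.1592]
tool_rot: [0.963, -0.073, 0.259, 0.02]
ft_force: [-9.4, -2.3, 7.2]
grip_width: 0.045
grip_force: 45.0
```

```bash
python3 -c "
from h import *
axis(.0015,0,-.0097)"
```

```text
t 22.13 T.zx [ 0.496 -0.076 -0.865] err tool x,y mm [-1.6 -0.6] above tip mm -79.0 F tool [ -4.1   3.7 -10.7] w 0.045
rot fix [0.0, -0.1, 0.0] pos to axis [0.0016, 0.0006, 0.0]
```

There is contact at 79 mm along the post (80 expected) with a firm 11 N, so the sleeve is home. I press slightly more, release, and retract along the post.

Emit:
{"api": "arm_command", "payload": {
  "delta_rot": [
    [0,0,0],
    [0,0,0],
    [0,0,0],
    [0,0,0],
    [0,0,0],
    [0,0,0],
    [0,0,0],
    [0,0,0],
    [0,0,0],
    [0,0,0],
    [0,0,0]
  ],
  "delta_pos": [
    [0,0,0.001],
    [0,0,0.002],
    [0,0,0.002],
    [0,0,-0.001],
    [0,0,-0.001],
    [0,0,-0.001],
    [0,0,-0.001],
    [0,0,-0.001],
    [0,0,-0.001],
    [0,0,-0.001],
    [0,0,-0.001]
  ],
  "gripper": [1,1,1,-1,-1,-1,-1,-1,-1,-1,-1]
}}

```text
time: 23.05
position: [0.5939, 0.0255, 0.1592]
tool_rot: [0.963, -0.073, 0.259, 0.02]
ft_force: [0.0, 0.4, 0.4]
grip_width: 0.0848
grip_force: 0.0
```

Emit:
{"api": "arm_command", "payload": {
  "delta_rot": [
    [0,0,0],
    [0,0,0],
    [0,0,0],
    [0,0,0],
    [0,0,0],
    [0,0,0],
    [0,0,0],
    [0,0,0]
  ],
  "delta_pos": [
    [0,0,-0.01],
    [0,0,-0.03],
    [0,0,-0.06],
    [0,0,-0.09],
    [0,0,-0.12],
    [0,0,-0.15],
    [0,0,-0.16],
    [0,0,-0.16]
  ],
  "gripper": [-1,-1,-1,-1,-1,-1,-1,-1]
}}

```text
time: 23.72
position: [0.5144, 0.0379, 0.3016]
tool_rot: [0.962, -0.073, 0.262, 0.02]
ft_force: [-0.6, -0.6, 1.1]
grip_width: 0.0872
grip_force: 0.0
```

```bash
python3 - <<'E'
from h import *
axis()
N=R(YW,30);a=-N[:,2];seat=TIP-.13*a;s=cam("scene");g=cv2.cvtColor(s["pixels"],6)
for l,h,r in(("seat",0,.05),("flange_bot",0,.045),("flange_top",.012,.045),("sleeve_bot",.05,.023),("sleeve_top",.12,.023),("tip",.13,.012)):
    q=np.array([proj(s,seat+h*a+r*(np.cos(i)*N[:,0]+np.sin(i)*N[:,1])) for i in np.linspace(0,6.28,90)]);print(l,"u %.1f %.1f v %.1f %.1f"%(q[:,0].min(),q[:,0].max(),q[:,1].min(),q[:,1].max()))
cv2.imwrite("pics/s12.png",s["pixels"])
for v in range(182,246,2): print(v,*[f"{x:3d}" for x in g[v,190:244]])
# button in top/scene views
t=cam("top")
for n,c,(u,v) in(("top",t,(289,168)),("scene",s,(205,194))):
    im=cv2.cvtColor(c["pixels"],6)
    print(n);print("\n".join(" ".join(f"{x:3d}" for x in r) for r in im[v-11:v+12,u-11:u+12]))
E
```

```text
t 23.72 T.zx [ 0.502 -0.076 -0.862] err tool x,y mm [-3.8 -0.9] above tip mm 82.6 F tool [ 0.1  0.7 -1.2] w 0.0872
rot fix [-0.0, -0.5, 0.0] pos to axis [0.0038, 0.0009, 0.0]
seat u 192.6 230.3 v 213.3 242.2
flange_bot u 194.6 228.4 v 214.6 240.7
flange_top u 196.2 230.2 v 211.3 237.3
sleeve_bot u 210.1 227.8 v 206.4 219.7
sleeve_top u 220.7 239.0 v 185.0 198.1
tip u 226.8 236.3 v 184.9 191.7
182 153 153 153 153 152 151 148 147 144 143 143 145 148 151 153 154 155 155 155 156 155 158 165 172 178 179 178 178 178 178 179 179 179 180 180 180 180 179 180 180 180 180 178 168 156 156 156 157 157 157 149 104  10  11
184 154 154 154 154 154 154 153 153 153 152 153 154 154 155 155 156 156 157 163 170 177 180 179 180 179 178 178 179 179 179 179 179 179 179 180 178 177 177 175 168 161 162 167 175 174 162 156 156 157 157 157 151 113  12
186 155 155 155 156 156 156 156 156 157 156 156 157 156 156 161 167 173 179 178 179 179 179 179 180 180 179 179 179 179 180 180 180 178 169 159 150 141 120 116 119 119 119 119 119 124 148 164 158 155 156 156 158 151 112
188 155 156 156 156 156 157 157 157 157 157 
[... 9877 characters left out ...]
 114 115 108  98  87  63  58  44  26  28  23 100 168 174
177 163  90  25  29  34  46  57  59  64  65  65  65  60  51  42  27  29  21  29 104 165 164
177 169 131  62  25  29  32  39  46  53  52  52  50  44  30  23  29  23  14  52 115 153 151
177 177 164  90  18  25  27  29  31  33  27  27  25  23  29  26  21  13  33 101 160 170 136
178 178 171 135  89  15  22  25  26  29  31  30  28  25  21  15   8  33  97 155 176 159 124
177 178 178 173 149  90  24  17  15  22  25  23  19  13   9  22  57  90 135 178 170 136 127
177 178 178 178 174 153 124  88  25  26  25  25  31  44  58 103 141 152 161 176 159 125 129
177 178 178 178 177 177 172 152 132 133 124  87 105 137 141 159 178 179 179 171 136 128 130
```

The sleeve is home: its top rim is at row 197 against 198 predicted, the left edge at column 221, and the tip disc shows above it. Next I locate the button and plan an approach with the tool turned a quarter, so the gripper body stays clear of the post.

```bash
python3 - <<'E'
from h import *
t=cam("top");s=cam("scene")
b=tri([ray(t,289.4,168.6),ray(s,204.8,192.5)]);print("button",b.round(4)); print(status.get_obs()["q"].round(2))
go(([.50,-.08,.29],-8.65,0),([b[0],b[1],.15],81.35,0),([b[0],b[1],.15],-98.65,0))
E
```

```text
button [ 0.544  -0.0992  0.0851]
[-0.14  0.04  1.96 -0.01  0.61  1.59]
t 23.92 [0.5139 0.0376 0.2967] tilt/z [ 0.494 -0.075 -0.866] f [0.3 0.  0. ] w 0.0869
rot [0.0, -30.0, -0.0] pos [0.0001, 0.1183, 0.0078]
rot [23.5, -23.5, -87.8] pos [-0.0297, 0.1307, 0.1522]
rot [-23.5, -23.5, 87.7] pos [-0.0297, 0.1307, 0.1522]
```

Emit:
{"api": "arm_command", "payload": {
  "delta_rot": [
    [0,0,0],
    [0,-6,0],
    [0,-12,0],
    [0,-18,0],
    [0,-24,0],
    [0,-30,0],
    [0,-30,0],
    [0,-30,0],
    [0,-30,0]
  ],
  "delta_pos": [
    [0,0.02,-0.01],
    [0,0.05,-0.01],
    [0,0.08,0],
    [0,0.11,0.005],
    [0,0.118,0.008],
    [0,0.118,0.008],
    [0,0.118,0.008],
    [0,0.118,0.008],
    [0,0.118,0.008]
  ],
  "gripper": [-1,-1,1,1,1,1,1,1,1]
}}

```text
time: 24.67
position: [0.4994, -0.079, 0.2891]
tool_rot: [0.997, -0.075, -0.0, -0.001]
ft_force: [-0.2, -0.1, 0.6]
grip_width: 0.0481
grip_force: 0.0
```

Emit:
{"api": "arm_command", "payload": {
  "delta_rot": [
    [0,0,-7],
    [0,0,-14],
    [0,0,-21],
    [0,0,-28],
    [0,0,-35],
    [0,0,-42],
    [0,0,-49],
    [0,0,-56],
    [0,0,-63],
    [0,0,-70],
    [0,0,-77],
    [0,0,-84]
  ],
  "delta_pos": [
    [0,0,0],
    [0,0,0],
    [0,0,0],
    [0,0,0],
    [0,0,0],
    [0,0,0],
    [0,0,0],
    [0,0,0],
    [0,0,0],
    [0,0,0],
    [0,0,0],
    [0,0,0]
  ],
  "gripper": [1,1,1,1,1,1,1,1,1,1,1,1]
}}

```text
time: 25.67
position: [0.4988, -0.0784, 0.2908]
tool_rot: [0.789, 0.614, 0.001, 0.001]
ft_force: [-0.7, 0.1, -0.2]
grip_width: 0.0004
grip_force: 0.0
```

```bash
python3 -c "
from h import *
go(([.544,-.099,.15],81.35,0),([.544,-.099,.065],81.35,0))"
```

```text
t 25.67 [ 0.4988 -0.0784  0.2908] tilt/z [ 0.002 -0.    -1.   ] f [-0.7  0.1 -0.2] w 0.0004
rot [0.1, -0.0, -5.6] pos [-0.0089, 0.0486, 0.1409]
rot [0.1, -0.0, -5.6] pos [-0.0089, 0.0485, 0.2259]
```

Emit:
{"api": "arm_command", "payload": {
  "delta_rot": [
    [0,0,-5.6],
    [0,0,-5.6],
    [0,0,-5.6],
    [0,0,-5.6],
    [0,0,-5.6],
    [0,0,-5.6],
    [0,0,-5.6],
    [0,0,-5.6],
    [0,0,-5.6]
  ],
  "delta_pos": [
    [-0.004,0.025,0.01],
    [-0.009,0.0485,0.03],
    [-0.009,0.0485,0.065],
    [-0.009,0.0485,0.1],
    [-0.009,0.0485,0.14],
    [-0.009,0.0485,0.175],
    [-0.009,0.0485,0.205],
    [-0.009,0.0485,0.216],
    [-0.009,0.0485,0.216]
  ],
  "gripper": [1,1,1,1,1,1,1,1,1]
}}

```text
time: 26.42
position: [0.5423, -0.0991, 0.0728]
tool_rot: [0.761, 0.649, -0.001, -0.002]
ft_force: [-0.6, 0.4, 0.5]
grip_width: 0.0006
grip_force: 0.0
```

Emit:
{"api": "arm_command", "payload": {
  "delta_rot": [
    [0,0,0],
    [0,0,0],
    [0,0,0],
    [0,0,0],
    [0,0,0],
    [0,0,0],
    [0,0,0]
  ],
  "delta_pos": [
    [0,0,0.004],
    [0,0,0.008],
    [0,0,0.012],
    [0,0,0.015],
    [0,0,0.018],
    [0,0,0.018],
    [0,0,0.018]
  ],
  "gripper": [1,1,1,1,1,1,1]
}}

```text
time: 27.0
position: [0.5457, -0.1008, 0.057]
tool_rot: [0.761, 0.649, 0.001, 0.001]
ft_force: [0.2, -0.9, -0.2]
grip_width: 0.0008
grip_force: 0.0
```

Emit:
{"api": "arm_command", "payload": {
  "delta_rot": [
    [0,0,0],
    [0,0,0],
    [0,0,0],
    [0,0,0],
    [0,0,0]
  ],
  "delta_pos": [
    [0,0,0.002],
    [0,0,0.004],
    [0,0,0.006],
    [0,0,0.006],
    [0,0,0.006]
  ],
  "gripper": [1,1,1,1,1]
}}

```text
time: 27.42
position: [0.5454, -0.1007, 0.0507]
tool_rot: [0.761, 0.649, 0.0, 0.0]
ft_force: [-0.3, -1.0, -0.2]
grip_width: 0.0002
grip_force: 0.0
```

Emit:
{"api": "arm_command", "payload": {
  "delta_rot": [
    [0,0,0],
    [0,0,0],
    [0,0,0],
    [0,0,0]
  ],
  "delta_pos": [
    [0,0,0.002],
    [0,0,0.004],
    [0,0,0.004],
    [0,0,0.004]
  ],
  "gripper": [1,1,1,1]
}}

```text
time: 27.75
position: [0.5459, -0.1008, 0.0471]
tool_rot: [0.761, 0.649, 0.001, 0.001]
ft_force: [0.3, 0.2, 1.4]
grip_width: 0.0002
grip_force: 1.1
```

Emit:
{"api": "arm_command", "payload": {
  "delta_rot": [
    [0,0,0],
    [0,0,0],
    [0,0,0],
    [0,0,0]
  ],
  "delta_pos": [
    [0,0,0.002],
    [0,0,0.004],
    [0,0,0.005],
    [0,0,0.005]
  ],
  "gripper": [1,1,1,1]
}}

```text
time: 28.08
position: [0.5459, -0.1008, 0.042]
tool_rot: [0.761, 0.649, 0.001, 0.001]
ft_force: [-1.2, 0.6, 4.6]
grip_width: 0.0004
grip_force: 2.4
```

Emit:
{"api": "arm_command", "payload": {
  "delta_rot": [
    [0,0,0],
    [0,0,0],
    [0,0,0],
    [0,0,0]
  ],
  "delta_pos": [
    [0,0,0.001],
    [0,0,0.002],
    [0,0,0.003],
    [0,0,0.003]
  ],
  "gripper": [1,1,1,1]
}}

```text
time: 28.42
position: [0.5459, -0.1008, 0.04]
tool_rot: [0.761, 0.649, 0.001, 0.001]
ft_force: [-1.0, 0.8, 9.1]
grip_width: 0.0007
grip_force: 5.0
```

Emit:
{"api": "arm_command", "payload": {
  "delta_rot": [
    [0,0,0],
    [0,0,0],
    [0,0,0],
    [0,0,0]
  ],
  "delta_pos": [
    [0,0,0.001],
    [0,0,0.002],
    [0,0,0.002],
    [0,0,0.002]
  ],
  "gripper": [1,1,1,1]
}}

```text
time: 28.75
position: [0.546, -0.1009, 0.0398]
tool_rot: [0.761, 0.649, 0.001, 0.001]
ft_force: [-4.6, 0.9, 23.0]
grip_width: 0.0006
grip_force: 11.1
```

The button is at its stop: the force rose to 23 N while the tool moved only 0.2 mm. I let it up and withdraw upward.

Emit:
{"api": "arm_command", "payload": {
  "delta_rot": [
    [0,0,0],
    [0,0,0],
    [0,0,0],
    [0,0,0],
    [0,0,0],
    [0,0,0],
    [0,0,0],
    [0,0,0],
    [0,0,0],
    [0,0,0],
    [0,0,0],
    [0,0,0]
  ],
  "delta_pos": [
    [0,0,-0.005],
    [0,0,-0.01],
    [0,0,-0.02],
    [0,0,-0.04],
    [0,0,-0.07],
    [0,0,-0.1],
    [0,0,-0.13],
    [0,0,-0.16],
    [0,0,-0.2],
    [0,0,-0.23],
    [0,0,-0.23],
    [0,0,-0.23]
  ],
  "gripper": [1,1,1,1,1,1,1,1,1,1,1,1]
}}

```text
time: 29.75
position: [0.5461, -0.101, 0.2689]
tool_rot: [0.761, 0.649, 0.002, 0.002]
ft_force: [-0.1, -1.0, -0.1]
grip_width: 0.0002
grip_force: 0.0
```

```bash
python3 - <<'E'
from h import *
s=cam("scene");g=s["pixels"];a=cv2.imread("pics/s12.png")
d=cv2.absdiff(g,a).max(2)
print("changed: rings",(d[183:244,194:242]>40).sum(),"button",(d[184:205,195:215]>40).sum())
go()
from rig import robot
for v in range(186,240,6): print(v,*[f"{x:3d}" for x in cv2.cvtColor(g,6)[v,196:242:2]],"|",*[f"{x:3d}" for x in cv2.cvtColor(a,6)[v,196:242:2]])
E
```

```text
changed: rings 429 button 0
t 29.8 [ 0.5447 -0.1005  0.2669] tilt/z [ 0.001 -0.    -1.   ] f [ 0.3  0.4 -0.2] w 0.0007
186 157 157 157 157 162 174 179 180 181 181 180 179 181 177 123  92  75  77  77  90 161 156 158 | 156 157 156 156 161 173 178 179 179 180 179 179 180 178 159 141 116 119 119 124 164 155 156
192 168  89 137 137 138 137 137 129  25 166 180 179 132  93 103  94  77  80  78  74  67 102 119 | 168  89 136 136 138 136 135 129  27 165 179 179 147 128 150 137  97 102 101  84  68 132 175
198  73  29  66  95 116  99  63  43  26  99 173  89  97  99 100 106 119 110 104 107 101  84 123 |  72  29  66  95 115  98  63  44  28 100 174 124 130 130 128 123 118 110 103 106 100  98 182
204 179 175 125  24  24  31  57 134 143 151  94  98  99 102 120 113 105  96  86  79 113 122 122 | 178 174 124  25  25  31  58 141 161 159 129 131 128 124 118 112 104  96  87  79 164 180 180
210 178 178 179 173 120 117 116 121 135  98 101 100 108 114 107  98  89  81  91 120 121 120 122 | 177 177 177 177 178 176 175 170 137 130 130 125 119 113 106  97  89  81 120 178 180 180 180
216 108 116 152 154 152 151 132 129 129 129 126 116 108 101  91  83  79 115 120 119 120 120 120 | 162 145 151 152 151 150 132 128 128 128 125 116 108 100  91  83  85 170 179 179 180 179 179
222 146 140 154 151 152 150 129 126 122 118 112 105  96  86  78  89 101 115 120 120 120 121 121 | 145 139 153 150 151 149 128 126 122 117 111 104  95  85  77  88 108 169 179 179 180 180 179
228 146 136 132 151 154 150 152 155 132 112  96  87  81  81  99  99  99  98 120 120 120 120 120 | 145 136 131 150 153 150 152 154 131 111  96  87  80  81  99  98  99  98 179 179 179 179 179
234 127 128 136 149 131 118 119 139 150 155 153 153 152 153 154 151 128 101 121 120 122 122 120 | 126 127 135 148 130 118 118 138 149 155 152 152 151 152 153 150 126  99 121 120 121 120 119
```

The ring edges have not moved (only shadow changes) and the button is back up. I hand in.

```bash
python3 -c "
from rig import robot
print(robot.hand_in())"
```

```text
the job is handed in; nothing more can be done
None
```

The hub and then the sleeve are home on the post, and the test button was pressed to its stop and came back up; the job was handed in at about 30 s of the 67 s allowed, and no verdict was returned.

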